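# Load the shaker tray, wedge its gate shut and prove the supply

## Robot

A 6-joint arm with a two-finger parallel gripper is mounted at the origin on a cart in front of the work surface, level with it; the furniture and walls round the work are solid. World frame = base frame: x ahead of the robot, y to its left, z up, the work surface at z = 0. Lengths are in m, angles in rad, forces in N, time in s.
With the tool pointing down it reaches from about 0.35 to 0.875 m from the base axis. Payload 4.2 kg.
Tool frame: the origin (TCP) lies on the mounting face of the last link; the fingertips stand 182 mm ahead of it and the grasp point (between the pads) lies 164 mm ahead of it; z points along the fingers, y is the line along which they close (so a half turn about z gives the same grasp; the last joint's range is limited). The gripper opens to 87 mm and grips with 3 to 60 N. Pads are 19 mm wide; open, the fingers measure 117 mm over their backs; the gripper's body (75 mm by 190 mm) begins 51 mm behind the grasp point.
Start: joints at [1.471, 0.385, 0.008, 0, -1.194, -0.259], TCP at [0.219, 0.585, 0.405] pointing down, gripper open.
Joint ranges: [-3.14, 3.14], [-1.21, 2.06], [-1.07, 1.41], [-3.16, 2.05], [-2.99, -0.16], [-3.1, 3.1]. Speed limits (rad/s): [2.79, 2.79, 3.14, 3.14, 3.14, 3.14].

## Interface

Orientations are given as [roll, pitch, yaw] about the fixed x, y, z axes, in that order (R = Rz(yaw) Ry(pitch) Rx(roll)).
In Python, from bench import read_state, snapshot, close_job gives the robot as it stands. The module is installed in compiled form; this text tells all that it offers.
- The arm moves only by the shell command python3 -m jog 'ROWS' [FORCE]. ROWS is JSON, a list of rows, each a list of 7 numbers: the shift along the tool's x, y, z normalised to -1 to 1, where 1 is 120 mm, then the turn, a rotation vector about the tool's x, y, z normalised to -1 to 1, where 1 is 120 degrees, then the closure, from -1 (fully open) to 1 (shut). In form: [[dx, dy, dz, wx, wy, wz, grip], ...]. A call has 1 to 12 rows; each row is the pose to reach, as a shift and turn from the pose commanded when the call began, along the tool's axes at that moment; what a row does not reach only later rows make up. A row lasts 1/8 s, in which the tool goes at most 62.5 mm and 10.7 degrees, less where a joint would pass 70% of its speed; a pose out of reach is approached as far as the arm can. A call with a number of a shift or a turn outside -1 to 1 is refused whole. A call with a gripper value outside its range is refused whole. The fingers move at their own pace and stop on an object; FORCE is the grip in N (left out, the last holds). Time passes only in rows, so rows that repeat a pose let the fingers close. It gives the time, the measured TCP pose, the force, the opening and the grip force at its end, in the units of the state.
- read_state(): the state, without advancing time (a new reading comes with each control period).
- snapshot(name): name is "scene" or "top" or "wrist"; returns a dict with "frame" (480x640x3 uint8, red, green, blue), "depth" (480x640 float32, m along the optical axis (not along the pixel's ray), 0 where there is no reading), "mtx" (3x3 intrinsics, pixels), "world_to_cam" (4x4, takes a point from world to camera coordinates); the wrist camera has in their place "tool_from_camera" (4x4, takes a point from camera to tool coordinates, whose origin is the TCP and whose axes are the flange's). Camera axes: x right, y up, looking along -z (the intrinsics and any distortion apply to the point x, -y, -z); pixel columns grow to the right and rows downward; lengths in m; the calibration is good to about 2 mm. A picture is of the moment at which its call begins: read the wrist's pose just before it.
- close_job(): hands the job in; it is judged then, once.
The state is a dict: "time": time; "joint_positions": joint angles; "qvel": joint speeds; "joint_torque": joint torques, N m; "eef_pos": TCP position; "orientation": TCP orientation; "force": force on the tool from outside, world axes, zero at the start; "torque": the same for the moment, N m; "gripper_width": opening from 0.0 (shut) to 1.0 (fully open); "grasp_force": force on a finger pad.
Only numpy, scipy, OpenCV 4.12 (cv2) and the standard library are available. Lean on these libraries where they do the work, as an engineer would, in place of code of your own. Each camera call takes 0.05 s, during which the arm holds its last target. There are 200 camera calls.

## Task

Get the shaker tray ready to run: while it is still switched off, set all the hardwood blocks lying at the left of the bench down flat on the tray's rubber deck, side by side and not stacked; then swing the yellow gate shut and tap the orange wedge in under it from the front, until it has raised the gate about 2 mm on its hinge and stays jammed there by itself. Then turn the red isolator on, hold the green test button down until the blue lever drops, and lift the lever back up until it rests against its stop. Leave the tape measure and red pliers where they are.

Things in the scene. Friction and masses are not known exactly. Their poses are not given: they have to be found in the camera images.
- tray: fixed shaker tray. Origin on the bench under its middle; x from the gate side to the back, y to its left. Deck with rubber top: x -0.023 to 0.081, y -0.128 to 0.128, top z 0.022. Fences 60 mm high, inner faces at y -0.130 and 0.130, x 0.081. Front plane x -0.085: fixed panel y -0.136 to -0.030, 72 mm high; the gate left of it. Bare bench between gate and deck
- gate (a joint): gate angle, rad: 0 shut, stop at 1.5. Yellow leaf 8 mm thick, upright hinge at x -0.085, y 0.125 of the tray, reaching 151 mm from it, to the tray's -y when shut; opens to the tray's -x (front). Lower edge 12 mm, upper 72 mm above the bench. No latch; it stays where left; about 1 N at the free edge moves it
- gate_lift (a joint): how far the gate is raised on its hinge pin, m: 0 resting, stop at 0.008. Weight and a spring (1 N per mm) press it down with 1.8 N at 0 and 3.8 N at 2 mm. 0.001 or more counts as jammed
- wedge: loose orange doorstop wedge, 125 long (x), 38 wide (y), 90 g. Origin mid-underside; thin tip (4 mm) at x +0.0625, thick end (28 mm) at x -0.0625, even slope between. Slides on the bench under the gate, tip first along the tray's +x. Meets the gate with the tip 42 mm past its front face; then each 5 mm lifts it 1 mm (5 to 25 N); the deck stops it at 66 mm. Friction keeps it in when let go
- block_a: loose hardwood block 45 x 90 x 45 mm (90 along its y), 100 g; origin in the middle of its underside. Must be in the tray; may be absent
- block_b: second such block, same size; may be absent
- block_c: third such block, same size; may be absent
- supply_box: fixed grey supply box, 130 (x) by 190 (y), top z 0.045. Origin on the bench under its middle; x from its front to its back, y to its left. Isolator axis at x -0.005, y 0.055; lever at y -0.015, its pivot line along y at x 0.030, z 0.035; test button at x 0.016, y -0.065
- isolator_grip (a point): the point to grip the red bar handle, on its axis, 81 mm above the bench. The bar is 14 wide, 60 long, its top 85 mm above the bench; it stands on a disc (48 across, top 60 mm above the bench). The point's axes are the box's and do not turn with the handle
- isolator (a joint): handle angle, rad: 0 off (bar along the box's y, white mark at the red dot), 1.571 on (bar along the box's x, mark at the green dot). Turns clockwise from above against a detent (up to 0.2 N m): past halfway it snaps on to the end when let go. On means over 1.45
- rcd_lever (a joint): angle of the weighted blue lever, rad: 0 up (it leans 0.25 back, to the box's +x, against its stop), 1.0 dropped (leans 0.75 forward, to the box's -x). The paddle's end is 62 mm from the pivot. It falls to the side it leans to, so swing it up and back past the vertical (below 0.2); 2 to 4 N at the end
- lever_tip (a point): middle of the end of the blue lever's paddle (28 long, 24 wide along the box's y, 12 thick), moves with the lever; 95 mm above the bench when up, 80 mm when dropped; its x and z axes turn with the lever
- test_button (a joint): travel of the green test button, m: 0 released, 0.006 fully down (4 to 7 N); from about 4 mm on it trips the lever
- button_top (a point): middle of the top of the green test button (26 mm across), 65 mm above the bench when released; pressed straight down
- tape_measure: bystander: yellow tape measure, 65 x 70 x 35 mm, right of the tray; leave it
- pliers_red: bystander: red pliers, 181 mm, lying at the left; leave them

How it is judged:
On the way, in this order (a step that is already met when the one before it is completed fails the run):
1. all blocks present lie on the deck, the isolator still off (x of block_a in the frame of tray between -0.023 and 0.065 m and y of block_a in the frame of tray between -0.118 and 0.118 m and z of block_a in the frame of tray between 0.017 and 0.052 m and linear speed of each of block_a, block_b, block_c below 0.03 m/s and x of block_b in the frame of tray between -0.023 and 0.065 m and y of block_b in the frame of tray between -0.118 and 0.118 m and z of block_b in the frame of tray between 0.017 and 0.052 m and x of block_c in the frame of tray between -0.023 and 0.065 m and y of block_c in the frame of tray between -0.118 and 0.118 m and z of block_c in the frame of tray between 0.017 and 0.052 m and value of joint isolator below 0.12 rad), for 0.2 s.
2. the gate is shut and the wedge has raised it by 1 mm or more, the isolator still off (value of joint gate below 0.06 rad and value of joint gate_lift above 0.001 m and contact force between wedge and gate above 1.5 N and value of joint isolator below 0.12 rad), for 0.2 s.
3. the isolator is on (value of joint isolator above 1.45 rad), for 0.2 s.
4. the test button is held down and the lever has dropped (value of joint test_button above 0.003 m and value of joint rcd_lever above 0.8 rad), for 0.05 s.
5. the lever is up again (value of joint rcd_lever below 0.08 rad), for 0.2 s.
At the end, for the whole second after the job is handed in: Every block present lies unstacked and at rest on the deck inside the fences (origin 17 to 52 mm above the bench); the gate is shut (under 0.06 rad) and held up 1 mm or more by the wedge, which presses on it with over 1.5 N; isolator over 1.45 rad, lever under 0.08 rad, button released (x of block_a in the frame of tray between -0.023 and 0.065 m and y of block_a in the frame of tray between -0.118 and 0.118 m and z of block_a in the frame of tray between 0.017 and 0.052 m and linear speed of each of block_a, block_b, block_c below 0.03 m/s and x of block_b in the frame of tray between -0.023 and 0.065 m and y of block_b in the frame of tray between -0.118 and 0.118 m and z of block_b in the frame of tray between 0.017 and 0.052 m and x of block_c in the frame of tray between -0.023 and 0.065 m and y of block_c in the frame of tray between -0.118 and 0.118 m and z of block_c in the frame of tray between 0.017 and 0.052 m and value of joint gate below 0.06 rad and value of joint gate_lift above 0.001 m and contact force between wedge and gate above 1.5 N and value of joint isolator above 1.45 rad and value of joint rcd_lever below 0.08 rad and linear speed of wedge below 0.02 m/s and value of joint test_button below 0.002 m); the robot touches nothing.
It fails at once if a bystander (tape measure, red pliers) is moved by more than 40 mm (distance of any of tape_measure, pliers_red from where it was at the start of the episode above 0.04 m).
Of block_a, block_b, block_c only 2 to 3 are there at a start; the rules pass over those that are not, and their reading is None.
At some moment in a run one of block_a, block_b, block_c, wedge may be knocked a few centimetres aside while the robot is not near it.
Once in a run the grip may slacken for a moment while it holds something.
It also fails if it takes over 200 s, if anything falls off the work surface, if the arm or the gripper's body presses on something with over 40 N, if the wrist force passes 120 N, or if a joint passes its speed limit or range.

## Working session

There is one attempt and no reset: what is moved stays moved. The work goes in short steps, Python scripts to look and compute and a shell command to move; the robot and the scene stay as the last step left them, time stands still between calls to the robot, and variables do not carry over. Pictures are saved under pics/ and viewed, at most 16 in all, crops included, and the job is handed in when it is done.

```bash
mkdir -p pics; cat > h.py <<'E'
import numpy as np, cv2
from scipy.spatial.transform import Rotation as R
from bench import read_state, snapshot
def tool():
    s=read_state(); T=np.eye(4); T[:3,:3]=R.from_euler('xyz',s['orientation']).as_matrix(); T[:3,3]=s['eef_pos']; return T
def snap(n):
    T=tool(); d=snapshot(n)
    d['c2w']=T@d['tool_from_camera'] if n=='wrist' else np.linalg.inv(d['world_to_cam'])
    return d
def save(d,f): cv2.imwrite('pics/'+f,d['frame'][:,:,::-1])
def cloud(d):
    K=d['mtx']; v,u=np.mgrid[:480,:640]; z=d['depth']
    p=np.stack([(u-K[0,2])/K[0,0]*z,-(v-K[1,2])/K[1,1]*z,-z],-1)
    w=p@d['c2w'][:3,:3].T+d['c2w'][:3,3]; w[z==0]=np.nan; return w
def ray(d,u,v,h):
    K=d['mtx']; r=d['c2w'][:3,:3]@np.array([(u-K[0,2])/K[0,0],-(v-K[1,2])/K[1,1],-1]); o=d['c2w'][:3,3]
    return o+r*(h-o[2])/r[2]
def blobs(d,lo,hi,amin=150):
    m=cv2.inRange(cv2.cvtColor(d['frame'],cv2.COLOR_RGB2HSV),np.array(lo),np.array(hi))
    m=cv2.morphologyEx(m,cv2.MORPH_OPEN,np.ones((3,3),np.uint8))
    c,_=cv2.findContours(m,cv2.RETR_EXTERNAL,cv2.CHAIN_APPROX_NONE)
    return [x for x in c if cv2.contourArea(x)>amin]
def rows(p,yaw,wantz=True):
    """tool-frame shift (units of 120 mm) and turn (120 deg) to put grasp point at p with tool down, y-closing line at world angle yaw"""
    T=tool()
    best=None
    for k in (0,np.pi):
        y=np.array([np.cos(yaw+k),np.sin(yaw+k),0]); z=np.array([0,0,-1.]); x=np.cross(y,z)
        G=np.stack([x,y,z],1); w=R.from_matrix(T[:3,:3].T@G).as_rotvec()
        if best is None or np.linalg.norm(w)<np.linalg.norm(best[1]): best=(G,w)
    G,w=best; t=np.array(p)-0.164*G[:,2]
    return np.round(np.r_[T[:3,:3].T@(t-T[:3,3])/0.12, w/np.radians(120)],3)
E
python3 - <<'E'
from h import *
for n in('scene','top','wrist'):
    d=snap(n); save(d,n+'0.png'); print(n,d['mtx'].round(1).tolist(),d['c2w'].round(3).tolist(), {k:v for k,v in d.items() if k not in('frame','depth','mtx','c2w')}.keys(), (d['depth']>0).mean())
s=read_state();print(s)
E
```

```text
scene [[439.0, 0.0, 319.4], [0.0, 439.0, 241.0], [0.0, 0.0, 1.0]] [[0.653, 0.428, -0.625, -0.187], [-0.757, 0.348, -0.553, -0.681], [-0.02, 0.834, 0.551, 0.767], [0.0, 0.0, 0.0, 1.0]] dict_keys(['world_to_cam']) 0.9960188802083333
top [[542.2, 0.0, 317.3], [0.0, 542.2, 247.8], [0.0, 0.0, 1.0]] [[-0.02, 0.992, -0.121, 0.371], [-1.0, -0.02, -0.001, 0.037], [-0.004, 0.121, 0.993, 1.713], [0.0, 0.0, 0.0, 1.0]] dict_keys(['world_to_cam']) 0.9959049479166666
wrist [[346.6, 0.0, 319.4], [0.0, 346.6, 236.6], [0.0, 0.0, 1.0]] [[-0.351, 0.892, 0.285, 0.298], [-0.936, -0.335, -0.105, 0.556], [0.002, -0.303, 0.953, 0.385], [0.0, 0.0, 0.0, 1.0]] dict_keys(['tool_from_camera']) 0.996005859375
{'time': 0.15, 'joint_positions': array([ 1.47062400e+00,  3.85391644e-01,  6.98611441e-03, -3.67076737e-04,
       -1.19401689e+00, -2.58614984e-01]), 'qvel': array([ 0.00065352, -0.00249927,  0.00534927,  0.00235881,  0.00238266,
       -0.001622  ]), 'joint_torque': array([-3.19137498e-04, -3.91054559e+01,  1.87585348e+01,  4.22222480e+00,
        1.23973342e-02, -1.42017448e-04]), 'eef_pos': array([0.21936908, 0.58508947, 0.40391948]), 'orientation': array([ 3.13993338e+00, -8.61020504e-05, -3.58922571e-01]), 'force': array([-0.3650722 ,  0.50505688,  0.11639737]), 'torque': array([-0.00935948, -0.03981998, -0.08913492]), 'grasp_force': 0.0, 'gripper_width': 1.0036957317878175}
```

View pics/top0.png

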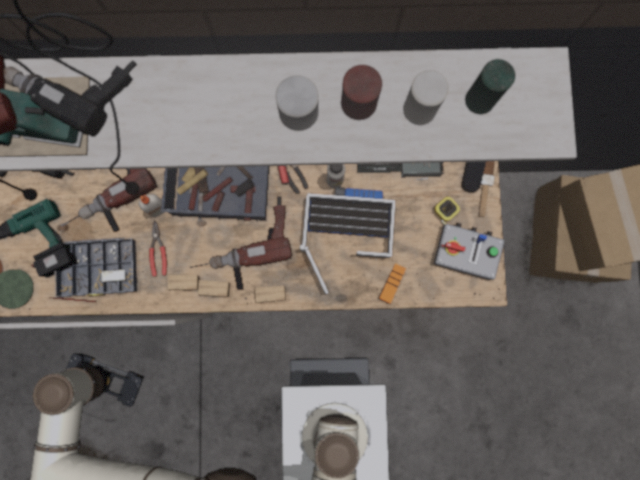

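View pics/scene0.png

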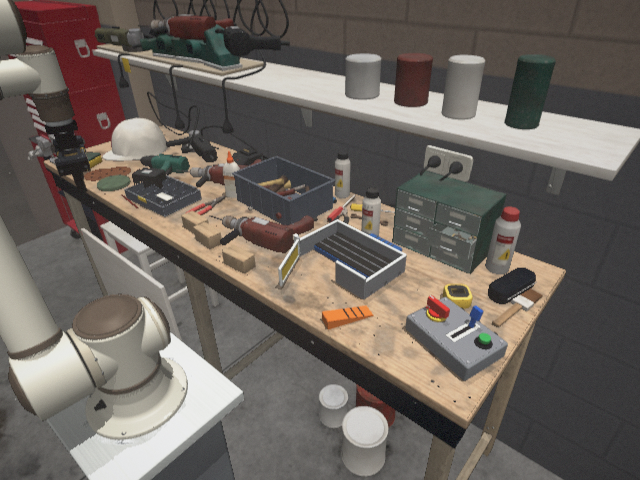

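The top view shows three blocks at about (183,283), (213,288) and (269,294). The pliers are at (157,255), the tray at (348,228) with its gate open at (315,270), the wedge at (392,285), the box at (470,250) and the tape at (447,209). A shelf overhangs the back of the bench.

```bash
python3 - <<'E'
from h import *
d=snap('top'); w=cloud(d); z=w[...,2]; np.set_printoptions(precision=4,suppress=True)
print('shelf',w[150,300],w[165,300],w[160,400]); print('bench',w[300,330],w[300,150])
# height contours
m=((z>0.03)&(z<0.06)).astype(np.uint8)
for n,(r0,r1,c0,c1),lo,hi in [('blocks',(270,306,160,292),.03,.06),('gate',(245,296,298,330),.05,.09),('wedge',(262,306,376,410),.006,.04),('box',(222,282,432,506),.035,.055),('tray',(190,262,298,400),.05,.09)]:
    mm=np.zeros((480,640),np.uint8); mm[r0:r1,c0:c1]=((z>lo)&(z<hi))[r0:r1,c0:c1]
    for c in cv2.findContours(mm,cv2.RETR_EXTERNAL,cv2.CHAIN_APPROX_NONE)[0]:
        if cv2.contourArea(c)<40: continue
        k=np.zeros_like(mm); cv2.drawContours(k,[c],-1,1,-1); k&=mm; p=w[k>0]
        (cx,cy),(a,b),an=cv2.minAreaRect((p[:,:2]*1000).astype(np.float32))
        print(n,len(p),'c',cx,cy,'size',a,b,'ang',an,'z med',np.median(p[:,2]))
# same for blocks from scene view
d2=snap('scene'); w2=cloud(d2)
for (u,v) in [(194,219),(207,235),(238,255),(346,317)]:
    uu=w2[v-5:v+6,u-5:u+6].reshape(-1,3); print('scene',u,v,np.nanmedian(uu,0))
E
python3 - <<'E'
import cv2
i=cv2.imread('pics/top0.png')[150:310,140:510]; cv2.imwrite('pics/topc.png',cv2.resize(i,None,fx=2.1,fy=2.1,interpolation=cv2.INTER_CUBIC))
E
```

```text
shelf [0.7729 0.0764 0.4147] [0.8501 0.0897 0.0033] [ 0.7414 -0.1686  0.418 ]
bench [0.4132 0.0025 0.0013] [ 0.4247  0.5698 -0.0019]
blocks 437 c 436.3207702636719 187.4631805419922 size 44.8758659362793 90.42646026611328 ang 3.156245708465576 z med 0.04713431365638865
blocks 870 c 468.4619140625 409.3948669433594 size 189.7032012939453 56.67548370361328 ang 77.96408081054688 z med 0.0468050136019027
blocks 155 c 481.29266357421875 285.04595947265625 size 63.14762878417969 24.384197235107422 ang 9.652641296386719 z med 0.04352898564870622
gate 166 c 509.90264892578125 47.41608810424805 size 165.62490844726562 19.940387725830078 ang 28.524477005004883 z med 0.07501491617638223
wedge 495 c 461.60357666015625 -192.04379272460938 size 52.95948028564453 135.62173461914062 ang 62.674373626708984 z med 0.017682876556532
box 2182 c 557.1015625 -432.41552734375 size 191.4709930419922 136.51150512695312 ang 72.3067626953125 z med 0.047587288359239976
tray 913 c 644.499267578125 -55.121002197265625 size 216.3865203857422 300.9524841308594 ang 3.1922616958618164 z med 0.06186484835495243
scene 194 219 [0.47   0.4502 0.0465]
scene 207 235 [0.4399 0.3415 0.0446]
scene 238 255 [0.4273 0.1772 0.0462]
scene 346 317 [ 0.4498 -0.1995  0.0173]
```

View pics/topc.png

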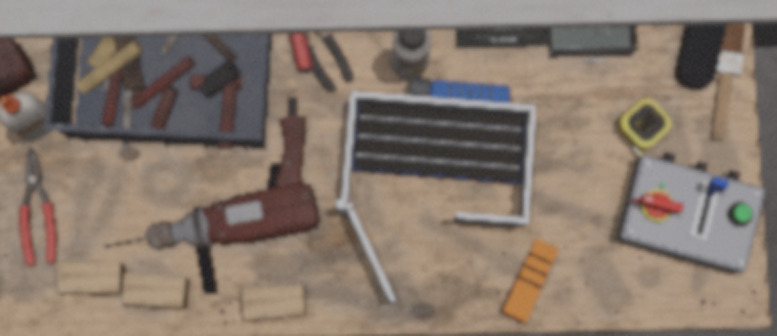

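The crop confirms it: three blocks, the right two close to a drill, and the gate open by roughly 1 rad. I'll move the wrist camera over the blocks to refine their poses.

```bash
python3 - <<'E'
from h import *
print(rows([0.40,0.32,0.30],0.05))
d=snap('top'); w=cloud(d)
for c in (250,350,430):
    col=w[:,c]; i=np.where(col[:,2]>0.35)[0]; i=i[(i<200)&(i>100)]; print('shelf edge',col[i.max()])
    
E
```

```text
[ 2.185  1.541 -0.496  0.    -0.     0.555]
shelf edge [0.74196439 0.2018901  0.39889845]
shelf edge [ 0.74104154 -0.04685609  0.40168425]
shelf edge [ 0.74035764 -0.24431883  0.40732386]
```

```bash
python3 -m jog '[[1,0.75,-0.25,0,0,0,-1],[1,0.75,-0.25,0,0,0,-1],[1,0.75,-0.25,0,0,0,-1],[1,0.75,-0.25,0,0,0,-1]]' 40 && python3 -m jog '[[1,0.75,-0.25,0,0,0,-1],[1,0.75,-0.25,0,0,0,-1],[1,0.75,-0.25,0,0,0,-1],[1,0.75,-0.25,0,0,0,-1]]' && python3 -m jog '[[0.1,0,0,0,0,0.1,-1],[0.15,0,0,0,0,0.2,-1],[0.18,0.04,0,0,0,0.3,-1],[0.18,0.04,0,0,0,0.4,-1],[0.18,0.04,0,0,0,0.5,-1],[0.18,0.04,0,0,0,0.555,-1],[0.18,0.04,0,0,0,0.555,-1],[0.18,0.04,0,0,0,0.555,-1]]'
python3 - <<'E'
from h import *
print(read_state()['joint_positions'])
d=snap('wrist'); save(d,'w1.png')
E
```

```text
time: 0.8
eef_pos: [0.3011, 0.4572, 0.4358]
orientation: [-3.14, 0.0, -0.361]
force: [0.4, 0.2, -0.3]
gripper_width: 1.002
grasp_force: 0.0
time: 1.3
eef_pos: [0.3815, 0.3318, 0.4651]
orientation: [-3.14, -0.0, -0.361]
force: [-0.3, 0.4, -0.7]
gripper_width: 0.997
grasp_force: 0.0
time: 2.3
eef_pos: [0.3992, 0.3212, 0.4643]
orientation: [3.141, -0.0, -1.518]
force: [-0.1, -0.6, -0.5]
gripper_width: 0.999
grasp_force: 0.0
[ 9.94703527e-01  1.52356019e-01 -1.61782776e-01 -1.21877575e-04
 -1.25722359e+00 -9.41714657e-01]
```

View pics/w1.png

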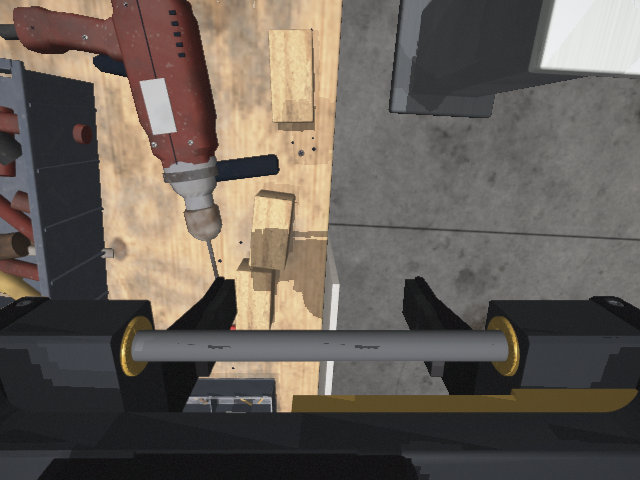

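The wrist view shows blocks at (291,75), (272,230) and (257,293, partly hidden). The drill's side handle ends at (278,165), between the two blocks nearer the tray, and its bit is at (215,260).

```bash
cat >> h.py <<'E'
def rects(d,lo,hi,roi=None,amin=60,hsv=None):
    w=cloud(d); z=w[...,2]; m=((z>lo)&(z<hi)).astype(np.uint8)
    if roi: k=np.zeros_like(m); k[roi[1]:roi[3],roi[0]:roi[2]]=1; m&=k
    if hsv: m&=(cv2.inRange(cv2.cvtColor(d['frame'],cv2.COLOR_RGB2HSV),np.array(hsv[0]),np.array(hsv[1]))>0).astype(np.uint8)
    m=cv2.morphologyEx(m,cv2.MORPH_OPEN,np.ones((3,3),np.uint8)); out=[]
    n,L=cv2.connectedComponents(m)
    for i in range(1,n):
        p=w[L==i]
        if len(p)<amin: continue
        (cx,cy),(a,b),an=cv2.minAreaRect((p[:,:2]*1000).astype(np.float32))
        if a>b: a,b,an=b,a,an+90   # an: direction of short side
        v,u=np.argwhere(L==i).mean(0)
        print('px',int(u),int(v),'n',len(p),'c %.1f %.1f'%(cx,cy),'size %.1f %.1f'%(a,b),'short-side dir %.1f deg'%((an+90)%180-90),'z %.4f'%np.median(p[:,2]))
E
python3 - <<'E'
from h import *
d=snap('wrist'); rects(d,0.038,0.055,(225,20,330,335),200)
print('bench',cloud(d)[250,320])
# second view check of block tops by ray from top camera
t=snap('top'); rects(t,0.036,0.058,(160,270,292,308),80,((8,40,60),(28,160,255)))
E
```

```text
px 291 75 n 3927 c 436.0 189.6 size 45.1 90.4 short-side dir 3.4 deg z 0.0458
px 250 167 n 985 c 480.2 287.3 size 21.8 63.4 short-side dir -80.5 deg z 0.0440
px 270 231 n 2667 c 456.9 364.4 size 45.2 89.8 short-side dir -5.0 deg z 0.0457
px 253 298 n 2124 c 477.3 456.1 size 45.0 85.9 short-side dir -1.2 deg z 0.0457
bench [0.39418437 0.39788267 0.0011871 ]
px 177 278 n 132 c 488.1 471.8 size 21.6 63.6 short-side dir -3.3 deg z 0.0471
px 222 288 n 143 c 455.0 332.3 size 30.3 43.8 short-side dir 85.1 deg z 0.0467
px 269 293 n 423 c 436.4 187.3 size 45.1 89.5 short-side dir 3.6 deg z 0.0466
```

```bash
python3 - <<'E'
from h import *
print(rows([0.436,0.189,0.10],np.radians(3.4)))
E
```

```text
[ 1.111 -0.249  1.672  0.    -0.    -0.004]
```

```bash
python3 -m jog '[[0.56,-0.125,0.84,0,0,0,-1],[0.56,-0.125,0.84,0,0,0,-1],[0.56,-0.125,0.84,0,0,0,-1],[0.56,-0.125,0.84,0,0,0,-1]]' 40 && python3 -m jog '[[0.55,-0.125,0.6,0,0,0,-1],[0.55,-0.125,0.8,0,0,0,-1],[0.55,-0.125,0.83,0,0,0,-1],[0.55,-0.125,0.83,0,0,0,-1]]' 
python3 - <<'E'
from h import *
print(rows([0.436,0.189,0.028],np.radians(3.4)))
d=snap('wrist'); rects(d,0.038,0.055,None,300,((8,40,60),(28,160,255)))
E
```

```text
time: 2.95
eef_pos: [0.4184, 0.2545, 0.3649]
orientation: [-3.139, 0.001, -1.52]
force: [0.3, 0.7, 0.8]
gripper_width: 1.001
grasp_force: 0.0
time: 3.45
eef_pos: [0.4372, 0.1904, 0.2661]
orientation: [-3.138, 0.002, -1.519]
force: [1.3, 0.9, 0.4]
gripper_width: 0.999
grasp_force: 0.0
[ 0.013  0.013  0.618 -0.002  0.001 -0.004]
px 322 257 n 9616 c 435.8 189.8 size 45.1 90.4 short-side dir 3.5 deg z 0.0457
```

```bash
python3 -m jog '[[0.012,0.01,0.3,0,0,0,-1],[0.012,0.01,0.6,0,0,0,-1],[0.012,0.01,0.615,0,0,0,-1],[0.012,0.01,0.615,0,0,0,1],[0.012,0.01,0.615,0,0,0,1],[0.012,0.01,0.615,0,0,0,1],[0.012,0.01,0.615,0,0,0,1],[0.012,0.01,0.615,0,0,0,1],[0.012,0.01,0.615,0,0,0,1]]' 40 && python3 -m jog '[[0,0,-0.5,0,0,0,1],[0,0,-0.9,0,0,0,1],[0,0,-0.9,0,0,0,1]]' 
python3 - <<'E'
from h import *
t=snap('top'); w=cloud(t); z=w[...,2]
# tray fence tops (60 mm) ; print per row/col extents
m=(z>0.052)&(z<0.068)
for v in (205,215,225,235,245):
    u=np.where(m[v,290:405])[0]+290; print(v,[(int(a[0]),int(a[-1]),(w[v,a].mean(0)*1000).round(1).tolist()) for a in np.split(u,np.where(np.diff(u)>2)[0]+1) if len(a)])
for c in (320,335,350,365,380):
    v=np.where(m[185:215,c])[0]+185; print(c,v[[0,-1]],(w[v,c].mean(0)*1000).round(1))
# panel 72
m=(z>0.066)&(z<0.08); p=w[m&(np.mgrid[:480,:640][1]>345)&(np.mgrid[:480,:640][1]<402)&(np.mgrid[:480,:640][0]>235)&(np.mgrid[:480,:640][0]<265)]
print(len(p),cv2.minAreaRect((p[:,:2]*1000).astype(np.float32)))
print(rows([0.66,-0.03,0.22],np.radians(86.8)))
E
```

```text
time: 4.62
eef_pos: [0.4351, 0.1873, 0.1908]
orientation: [-3.141, 0.0, -1.521]
force: [-0.4, -1.0, 3.2]
gripper_width: 0.507
grasp_force: 40.0
time: 5.0
eef_pos: [0.4357, 0.1879, 0.302]
orientation: [-3.135, 0.005, -1.521]
force: [0.4, 0.5, -1.8]
gripper_width: 0.51
grasp_force: 40.0
205 [(306, 308, [706.3, 68.2, 60.7]), (392, 394, [700.6, -198.0, 61.8])]
215 [(305, 307, [674.9, 71.9, 61.1]), (391, 393, [669.7, -194.1, 58.9])]
225 [(305, 306, [643.5, 74.0, 61.7]), (391, 393, [637.6, -192.3, 64.2])]
235 [(304, 305, [612.8, 77.7, 59.0]), (390, 392, [607.5, -188.9, 57.9])]
245 [(290, 290, [582.4, 122.7, 60.7]), (305, 305, [581.1, 76.5, 63.3]), (390, 391, [575.9, -185.7, 62.2])]
320 [194 196] [737.8  27.3  57.6]
335 [195 197] [732.6 -19.2  62.2]
350 [189 199] [734.2 -66.   57.9]
365 [190 199] [ 734.2 -112.6   58.1]
380 [190 201] [ 734.2 -159.5   56.2]
106 ((573.4998168945312, -135.76760864257812), (107.25825500488281, 56.820777893066406), 87.84201049804688)
[ 1.899 -1.787 -0.703 -0.002  0.    -0.7  ]
```

```bash
python3 -m jog '[[0.5,-0.1,0,0,0,0,1],[0.95,-0.3,0,0,0,0,1],[0.95,-0.3,0,0,0,0,1]]' && python3 -m jog '[[0.3,-0.3,0,0,0,-0.08,1],[0.6,-0.6,0,0,0,-0.16,1],[0.9,-1,0,0,0,-0.25,1],[0.9,-1,0,0,0,-0.34,1],[0.9,-1,0,0,0,-0.43,1],[0.9,-1,0,0,0,-0.52,1],[0.9,-1,0,0,0,-0.61,1],[0.9,-1,0,0,0,-0.7,1],[0.9,-1,0,0,0,-0.71,1],[0.9,-1,0,0,0,-0.71,1],[0.9,-1,0,0,0,-0.71,1]]' 
python3 - <<'E'
from h import *
print(read_state()['joint_positions'])
d=snap('wrist'); save(d,'w2.png')
E
```

```text
time: 5.42
eef_pos: [0.4768, 0.072, 0.2964]
orientation: [3.137, -0.002, -1.528]
force: [-1.0, -0.6, -1.6]
gripper_width: 0.513
grasp_force: 40.0
time: 6.8
eef_pos: [0.6017, -0.0265, 0.2981]
orientation: [3.142, 0.001, -0.035]
force: [-0.6, -0.1, -1.0]
gripper_width: 0.512
grasp_force: 40.0
[ 2.24488061e-01  4.39854564e-01 -1.92556461e-01 -1.35386985e-04
 -9.39137248e-01  1.31097377e+00]
```

View pics/w2.png

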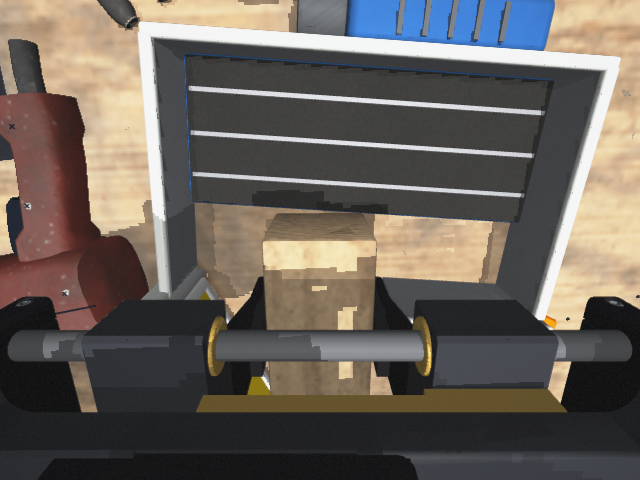

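The deck's corners are at about (187,55), (551,81), (521,220) and (190,203), and the block is held at (320,270). I'll fit the tray frame from these.

```bash
python3 - <<'E'
from h import *
d=snap('wrist'); w=cloud(d); np.set_printoptions(precision=4,suppress=True)
print('deck depth z',np.nanmedian(w[100:190,230:500,2]),'fence',np.nanmedian(w[32:36,200:400,2]))
px=[(187,55),(551,81),(521,220),(190,203)]; L=np.array([[.081,.128],[.081,-.128],[-.023,-.128],[-.023,.128]])
P=np.array([ray(d,u,v,0.022)[:2] for u,v in px]); print(P, [np.linalg.norm(P[i]-P[(i+1)%4]).round(4) for i in range(4)])
Pd=np.array([w[v+s,u+t,:2] for (u,v),(t,s) in zip(px,[(4,4),(-4,4),(-4,-6),(4,-6)])]); print(Pd)
def fit(P,L):
    a=P-P.mean(0); b=L-L.mean(0); th=np.arctan2((b[:,0]*a[:,1]-b[:,1]*a[:,0]).sum(),(a*b).sum()); c,s=np.cos(th),np.sin(th); Rm=np.array([[c,-s],[s,c]])
    t=P.mean(0)-Rm@L.mean(0); return np.degrees(th),t,P-(L@Rm.T+t)
print(fit(P,L))
# deck points by depth+dark
z=w[...,2]; g=d['frame'].max(2); m=((z>.015)&(z<.03)&(g<110)); m[260:]=0
m=cv2.morphologyEx(m.astype(np.uint8),cv2.MORPH_OPEN,np.ones((3,3),np.uint8)); p=w[m>0]; print(cv2.minAreaRect((p[:,:2]*1000).astype(np.float32)))
# held block
rects(d,0.09,0.20,(240,200,400,320),200)
th,t,_=fit(P,L); th=np.radians(th); Rm=np.array([[np.cos(th),-np.sin(th)],[np.sin(th),np.cos(th)]])
for q in [(.025,.08),(.025,0),(.025,-.08)]: print(q,t+Rm@q)
E
```

```text
deck depth z 0.022845419399391553 fence 0.06056875690780372
[[ 0.7336  0.0575]
 [ 0.709  -0.1878]
 [ 0.6113 -0.1812]
 [ 0.6335  0.0705]] [np.float64(0.2465), np.float64(0.0979), np.float64(0.2526), np.float64(0.1009)]
[[ 0.731   0.0551]
 [ 0.7066 -0.1851]
 [ 0.6163 -0.1772]
 [ 0.6382  0.0663]]
(np.float64(-5.398402527012862), array([ 0.643 , -0.0575]), array([[-0.0021, -0.0048],
       [-0.0025,  0.0048],
       [ 0.0033,  0.0016],
       [ 0.0013, -0.0016]]))
((657.5325317382812, 7.51776123046875), (400.73699951171875, 152.27023315429688), 86.69854736328125)
px 319 270 n 13030 c 626.7 -27.0 size 36.5 67.1 short-side dir -3.0 deg z 0.1528
(0.025, 0.08) [0.6754 0.0198]
(0.025, 0) [ 0.6679 -0.0599]
(0.025, -0.08) [ 0.6603 -0.1395]
```

```bash
python3 - <<'E'
from h import *
d=snap('wrist'); w=cloud(d); z=w[...,2]; g=d['frame'].min(2)
m=(z>.054)&(z<.066)&(g>150); m[270:]=0
for n,(u0,v0,u1,v1) in {'L':(135,60,175,190),'R':(560,90,625,270),'B':(190,15,580,75)}.items():
    k=np.zeros_like(m); k[v0:v1,u0:u1]=1; p=w[m&k][:,:2]
    vx,vy,x0,y0=cv2.fitLine(p.astype(np.float32),cv2.DIST_HUBER,0,.001,.001).ravel()
    r=(p-[x0,y0])@[-vy,vx]
    print(n,len(p),'ang %.2f'%np.degrees(np.arctan2(vy,vx)),x0.round(4),y0.round(4),'half widths',np.percentile(r,[2,98]).round(4))
E
```

```text
L 1682 ang -5.81 0.6899 0.0711 half widths [-0.0034  0.0039]
R 2004 ang -5.26 0.6547 -0.1914 half widths [-0.0041  0.0035]
B 5939 ang 84.21 0.7264 -0.067 half widths [-0.0038  0.0035]
```

```bash
cat >> h.py <<'E'
TO=np.array([0.6425,-0.0573]); TY=np.radians(-5.6)
def tray(x,y): c,s=np.cos(TY),np.sin(TY); return TO+np.array([c*x-s*y,s*x+c*y])
E
python3 - <<'E'
from h import *
print(rows([*tray(.027,.08),0.125],TY+np.pi/2))
E
```

```text
[ 0.615 -0.408  0.079 -0.     0.     0.03 ]
```

```bash
python3 -m jog '[[0.4,-0.3,0.04,0,0,0.03,1],[0.615,-0.408,0.08,0,0,0.03,1],[0.615,-0.408,0.08,0,0,0.03,1],[0.615,-0.408,0.08,0,0,0.03,1]]'; python3 - <<'E'
from h import *
print(rows([*tray(.027,.08),0.0495],TY+np.pi/2)); print(read_state()['joint_positions'])
d=snap('wrist'); rects(d,0.10,0.20,(240,200,400,330),200); save(d,'w3.png')
E
```

```text
time: 7.45
eef_pos: [0.6767, 0.0194, 0.2886]
orientation: [3.141, 0.001, -0.098]
force: [0.3, -0.4, -1.0]
gripper_width: 0.515
grasp_force: 40.0
[ 0.005 -0.003  0.626  0.     0.001  0.   ]
[ 2.66930468e-01  5.62979718e-01 -8.14560341e-04 -2.01965798e-04
 -1.00825941e+00  1.20639961e+00]
px 319 276 n 14608 c 698.7 17.8 size 41.6 67.3 short-side dir -5.1 deg z 0.1432
```

View pics/w3.png

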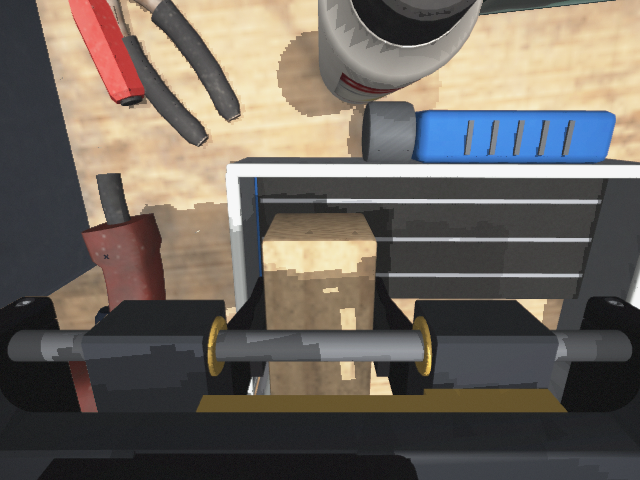

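The block hangs square over the left part of the deck, with a gap to the left fence (240,200). I'll lower and release it.

```bash
python3 -m jog '[[0.005,0,0.3,0,0,0,1],[0.005,0,0.5,0,0,0,1],[0.005,0,0.58,0,0,0,1],[0.005,0,0.61,0,0,0,1],[0.005,0,0.62,0,0,0,1]]' && python3 -m jog '[[0,0,0.005,0,0,0,-0.3],[0,0,0.005,0,0,0,-0.35],[0,0,0.005,0,0,0,-0.35],[0,0,-0.2,0,0,0,-0.35],[0,0,-0.7,0,0,0,-0.35],[0,0,-0.7,0,0,0,-0.35]]'; python3 - <<'E'
from h import *
d=snap('top'); rects(d,0.055,0.076,(300,195,395,250),60,((8,30,60),(28,160,255)))
rects(d,0.038,0.055,(160,270,292,308),80,((8,30,60),(28,160,255)))
print(rows([0.457,0.3645,0.15],np.radians(-5)))
E
```

```text
time: 8.12
eef_pos: [0.678, 0.0196, 0.2156]
orientation: [-3.141, -0.002, -0.097]
force: [0.7, -0.3, -1.0]
gripper_width: 0.517
grasp_force: 40.0
time: 8.88
eef_pos: [0.6794, 0.0199, 0.3053]
orientation: [-3.139, -0.013, -0.096]
force: [0.8, 0.1, 0.4]
gripper_width: 0.676
grasp_force: 0.0
px 322 221 n 178 c 652.4 19.8 size 41.8 43.2 short-side dir -1.2 deg z 0.0684
px 181 281 n 378 c 478.0 456.4 size 40.8 89.4 short-side dir -1.1 deg z 0.0466
px 212 287 n 399 c 457.8 362.2 size 44.6 91.2 short-side dir -4.2 deg z 0.0463
[-2.113e+00 -2.681e+00 -1.080e-01 -3.000e-03 -2.000e-03  7.450e-01]
```

```bash
python3 -m jog '[[-0.45,-0.3,-0.1,0,0,0,-0.5],[-0.9,-0.7,-0.1,0,0,0,-0.5],[-0.9,-0.7,-0.1,0,0,0,-0.5],[-0.9,-0.7,-0.1,0,0,0,-0.5]]' && python3 -m jog '[[-0.35,-0.5,0,0,0,0,-0.5],[-0.7,-1,0,0,0,0,-0.5],[-0.7,-1,0,0,0,0,-0.5],[-0.7,-1,0,0,0,0,-0.5]]' && python3 -m jog '[[-0.2,-0.4,0,0,0,0.08,-0.5],[-0.4,-0.8,0,0,0,0.17,-0.5],[-0.5,-1,0,0,0,0.26,-0.5],[-0.5,-1,0,0,0,0.35,-0.5],[-0.5,-1,0,0,0,0.44,-0.5],[-0.5,-1,0,0,0,0.53,-0.5],[-0.5,-1,0,0,0,0.62,-0.5],[-0.5,-1,0,0,0,0.71,-0.5],[-0.5,-1,0,0,0,0.745,-0.5],[-0.5,-1,0,0,0,0.745,-0.5]]'; python3 - <<'E'
from h import *
d=snap('wrist'); save(d,'w4.png')
rects(d,0.038,0.055,None,300,((8,30,60),(28,160,255)))
print(rows([0.457,0.367,0.10],np.radians(-5)))
t=snap('top'); rects(t,0.055,0.08,(300,195,395,250),60,((8,30,60),(28,160,255)))
E
```

```text
time: 9.43
eef_pos: [0.578, 0.1143, 0.3101]
orientation: [3.141, 0.001, -0.095]
force: [0.3, 0.1, 0.1]
gripper_width: 0.744
grasp_force: 0.0
time: 9.93
eef_pos: [0.5069, 0.242, 0.31]
orientation: [3.141, 0.0, -0.096]
force: [0.4, -0.2, 0.8]
gripper_width: 0.748
grasp_force: 0.0
time: 11.18
eef_pos: [0.4598, 0.3654, 0.31]
orientation: [3.141, -0.001, -1.659]
force: [-0.7, 0.1, -0.3]
gripper_width: 0.75
grasp_force: 0.0
px 322 237 n 6907 c 456.8 364.9 size 45.2 90.5 short-side dir -5.0 deg z 0.0458
px 230 233 n 808 c 525.2 356.5 size 16.6 45.1 short-side dir -4.9 deg z 0.0500
px 305 314 n 1662 c 476.8 426.4 size 25.5 45.0 short-side dir 88.3 deg z 0.0456
px 309 377 n 1772 c 478.6 484.9 size 36.0 46.6 short-side dir 84.0 deg z 0.0457
[-0.01   0.022  0.384  0.    -0.     0.   ]
px 323 213 n 418 c 676.8 18.2 size 44.8 91.2 short-side dir 84.8 deg z 0.0691
```

View pics/w4.png

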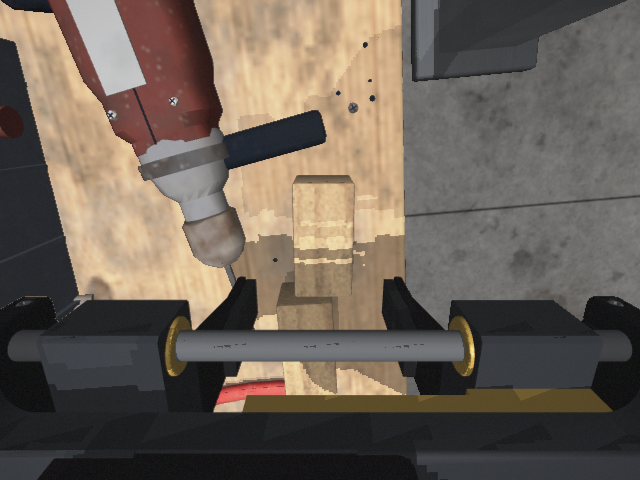

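Block 2 is at (324,238), clear of the chuck edge at (245,250). I'll descend with the fingers half open.

```bash
python3 -m jog '[[-0.01,0.022,0.4,0,0,0,-0.5],[-0.01,0.022,0.7,0,0,0,-0.5],[-0.01,0.022,0.9,0,0,0,-0.5],[-0.01,0.022,0.98,0,0,0,-0.5],[-0.01,0.022,0.985,0,0,0,-0.5],[-0.01,0.022,0.985,0,0,0,1],[-0.01,0.022,0.985,0,0,0,1],[-0.01,0.022,0.985,0,0,0,1],[-0.01,0.022,0.985,0,0,0,1],[-0.01,0.022,0.985,0,0,0,1]]' 40 && python3 -m jog '[[0,0,-0.4,0,0,0,1],[0,0,-0.85,0,0,0,1],[0,0,-1,0,0,0,1],[0,0,-1,0,0,0,1]]'; python3 - <<'E'
from h import *
print(rows([*tray(.028,-.08),0.13],TY+np.pi/2))
d=snap('wrist');rects(d,0.12,0.2,(230,180,420,330),300)
E
```

```text
time: 12.52
eef_pos: [0.456, 0.3682, 0.1933]
orientation: [-3.141, 0.001, -1.657]
force: [-1.4, -0.0, 5.8]
gripper_width: 0.512
grasp_force: 40.0
time: 13.02
eef_pos: [0.4557, 0.368, 0.3134]
orientation: [-3.14, 0.003, -1.657]
force: [0.6, -0.7, -1.3]
gripper_width: 0.514
grasp_force: 40.0
[ 4.065e+00 -2.083e+00  1.540e-01 -1.000e-03  1.000e-03 -7.450e-01]
px 319 271 n 16375 c 453.4 345.0 size 50.7 71.4 short-side dir 85.4 deg z 0.1657
```

```bash
python3 -m jog '[[0.5,-0.1,0,0,0,0,1],[1,-0.2,0,0,0,0,1],[1,-0.2,0,0,0,0,1]]' && python3 -m jog '[[0.5,-0.25,0,0,0,0,1],[1,-0.5,0,0,0,0,1],[1,-0.5,0,0,0,0,1]]' && python3 -m jog '[[0.5,-0.3,0,0,0,0,1],[1,-0.6,0,0,0,0,1],[1,-0.6,0,0,0,0,1]]' && python3 -m jog '[[0.4,-0.3,0,0,0,-0.08,1],[0.8,-0.6,0,0,0,-0.16,1],[0.99,-0.75,0.1,0,0,-0.25,1],[0.99,-0.75,0.1,0,0,-0.34,1],[0.99,-0.75,0.1,0,0,-0.43,1],[0.99,-0.75,0.1,0,0,-0.52,1],[0.99,-0.75,0.1,0,0,-0.61,1],[0.99,-0.75,0.1,0,0,-0.7,1],[0.99,-0.75,0.1,0,0,-0.745,1],[0.99,-0.75,0.1,0,0,-0.745,1],[0.99,-0.75,0.1,0,0,-0.745,1]]'; python3 - <<'E'
from h import *
print(rows([*tray(.022,-.08),0.0515],TY+np.pi/2))
d=snap('wrist');rects(d,0.10,0.2,(240,200,400,330),300)
E
```

```text
time: 13.45
eef_pos: [0.4686, 0.2424, 0.3099]
orientation: [3.137, -0.005, -1.662]
force: [0.4, -0.4, -0.2]
gripper_width: 0.512
grasp_force: 40.0
time: 13.82
eef_pos: [0.5193, 0.1191, 0.3104]
orientation: [3.138, -0.002, -1.662]
force: [0.5, 0.6, -1.1]
gripper_width: 0.511
grasp_force: 40.0
time: 14.2
eef_pos: [0.5811, -0.006, 0.3105]
orientation: [3.139, -0.001, -1.66]
force: [0.3, -0.5, -1.2]
gripper_width: 0.514
grasp_force: 40.0
time: 15.58
eef_pos: [0.6596, -0.1294, 0.2996]
orientation: [-3.142, 0.001, -0.097]
force: [0.4, 0.3, -1.7]
gripper_width: 0.514
grasp_force: 40.0
[-0.016  0.083  0.701 -0.     0.001  0.   ]
px 319 270 n 16064 c 683.0 -131.4 size 50.7 67.3 short-side dir -6.2 deg z 0.1519
```

```bash
python3 -m jog '[[-0.016,0.083,0.2,0,0,0,1],[-0.016,0.083,0.45,0,0,0,1],[-0.016,0.083,0.6,0,0,0,1],[-0.016,0.083,0.68,0,0,0,1],[-0.016,0.083,0.695,0,0,0,1],[-0.016,0.083,0.7,0,0,0,1]]' && python3 -m jog '[[0,0,0,0,0,0,-0.3],[0,0,0,0,0,0,-0.35],[0,0,0,0,0,0,-0.35],[0,0,-0.2,0,0,0,-0.35],[0,0,-0.7,0,0,0,-0.35],[0,0,-0.7,0,0,0,-0.35]]' && python3 -m jog '[[-0.4,-0.4,0,0,0,0,-0.5],[-0.9,-0.8,0,0,0,0,-0.5],[-0.9,-0.8,0,0,0,0,-0.5]]' && python3 -m jog '[[-0.3,-0.5,0,0,0,0,-0.5],[-0.5,-1,0,0,0,0,-0.5],[-0.5,-1,0,0,0,0,-0.5]]'; python3 - <<'E'
from h import *
d=snap('top'); rects(d,0.055,0.08,(300,195,395,250),60,((8,30,60),(28,160,255)))
rects(d,0.038,0.055,(160,270,292,308),80,((8,30,60),(28,160,255)))
print(rows([0.477,0.455,0.15],np.radians(-2)))
E
```

```text
time: 16.38
eef_pos: [0.6571, -0.14, 0.2173]
orientation: [3.142, -0.002, -0.097]
force: [-0.6, -0.2, -0.2]
gripper_width: 0.518
grasp_force: 40.0
time: 17.12
eef_pos: [0.6582, -0.1402, 0.307]
orientation: [3.141, -0.013, -0.096]
force: [-0.6, 0.2, -0.5]
gripper_width: 0.675
grasp_force: 0.0
time: 17.5
eef_pos: [0.556, -0.0325, 0.3002]
orientation: [-3.142, 0.002, -0.095]
force: [0.7, 0.7, 0.4]
gripper_width: 0.749
grasp_force: 0.0
time: 17.88
eef_pos: [0.5099, 0.0939, 0.3007]
orientation: [-3.141, -0.001, -0.093]
force: [-0.6, -0.8, -0.3]
gripper_width: 0.749
grasp_force: 0.0
px 317 211 n 417 c 685.9 36.9 size 45.1 90.3 short-side dir 77.7 deg z 0.0685
px 375 217 n 435 c 661.2 -141.5 size 45.4 91.6 short-side dir 84.6 deg z 0.0688
px 182 281 n 377 c 478.1 456.5 size 40.7 90.7 short-side dir -1.1 deg z 0.0465
[-5.560e-01 -2.975e+00 -1.110e-01 -1.000e-03 -0.000e+00  7.220e-01]
```

```bash
python3 -m jog '[[-0.2,-0.5,0,0,0,0,-0.5],[-0.2,-1,0,0,0,0,-0.5],[-0.2,-1,0,0,0,0,-0.5]]' && python3 -m jog '[[-0.1,-0.5,0,0,0,0,-0.5],[-0.2,-1,0,0,0,0,-0.5],[-0.2,-1,0,0,0,0,-0.5]]' && python3 -m jog '[[-0.1,-0.4,0,0,0,0.08,-0.5],[-0.16,-0.8,0,0,0,0.17,-0.5],[-0.16,-0.975,0,0,0,0.26,-0.5],[-0.16,-0.975,0,0,0,0.35,-0.5],[-0.16,-0.975,0,0,0,0.44,-0.5],[-0.16,-0.975,0,0,0,0.53,-0.5],[-0.16,-0.975,0,0,0,0.62,-0.5],[-0.16,-0.975,0,0,0,0.71,-0.5],[-0.16,-0.975,0,0,0,0.722,-0.5],[-0.16,-0.975,0,0,0,0.722,-0.5]]'; python3 - <<'E'
from h import *
d=snap('wrist'); save(d,'w5.png')
rects(d,0.038,0.055,(200,100,450,330),300,((8,30,60),(28,160,255)))
print(rows([0.477,0.458,0.10],np.radians(-2)))
E
```

```text
time: 18.3
eef_pos: [0.4994, 0.2155, 0.3003]
orientation: [-3.14, -0.002, -0.094]
force: [-0.6, -0.9, -0.3]
gripper_width: 0.747
grasp_force: 0.0
time: 18.68
eef_pos: [0.4865, 0.3368, 0.2998]
orientation: [-3.141, -0.001, -0.095]
force: [-0.5, -0.3, -0.3]
gripper_width: 0.748
grasp_force: 0.0
time: 19.92
eef_pos: [0.4788, 0.4519, 0.3001]
orientation: [3.141, -0.001, -1.609]
force: [-0.2, -0.1, -0.7]
gripper_width: 0.75
grasp_force: 0.0
px 241 121 n 638 c 525.3 364.3 size 12.1 31.2 short-side dir -30.9 deg z 0.0508
px 320 252 n 7164 c 477.7 459.2 size 45.1 89.9 short-side dir -1.6 deg z 0.0457
[-0.048  0.016  0.301  0.    -0.    -0.001]
```

View pics/w5.png

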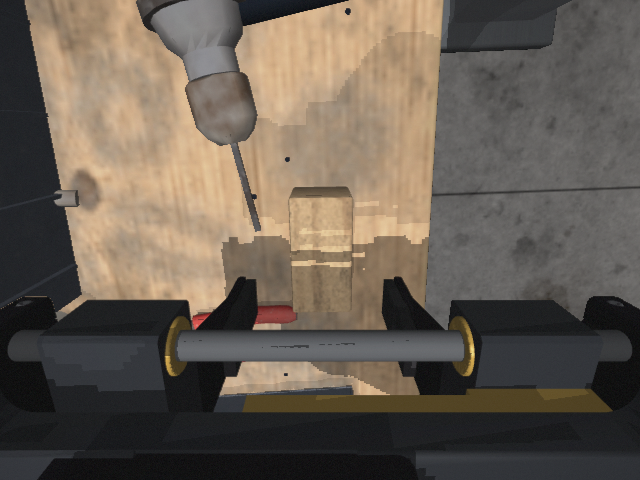

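Block 3 is at (320,252). The drill bit ends at (258,230) and a pliers handle is at (255,315), so I'll grip between them with the fingers at 61 mm.

```bash
python3 -m jog '[[-0.073,0.013,0.3,0,0,0,-0.4],[-0.073,0.013,0.5,0,0,0,-0.4],[-0.073,0.013,0.75,0,0,0,-0.4],[-0.073,0.013,0.88,0,0,0,-0.4],[-0.073,0.013,0.905,0,0,0,-0.4],[-0.073,0.013,0.905,0,0,0,1],[-0.073,0.013,0.905,0,0,0,1],[-0.073,0.013,0.905,0,0,0,1],[-0.073,0.013,0.905,0,0,0,1],[-0.073,0.013,0.905,0,0,0,1]]' 40 && python3 -m jog '[[0,0,-0.4,0,0,0,1],[0,0,-0.85,0,0,0,1],[0,0,-0.95,0,0,0,1],[0,0,-0.95,0,0,0,1]]'; python3 - <<'E'
from h import *
d=snap('top'); rects(d,0.055,0.08,(300,195,395,250),60,((8,30,60),(28,160,255)))
print(rows([*tray(.028,0.005),0.13],TY+np.pi/2))
E
```

```text
time: 21.22
eef_pos: [0.4771, 0.4622, 0.193]
orientation: [-3.14, 0.002, -1.609]
force: [-1.6, -0.3, 4.9]
gripper_width: 0.516
grasp_force: 40.0
time: 21.72
eef_pos: [0.4765, 0.4616, 0.3058]
orientation: [3.141, 0.001, -1.61]
force: [-0.9, 0.2, -2.7]
gripper_width: 0.51
grasp_force: 40.0
px 317 211 n 423 c 685.7 37.0 size 45.2 89.7 short-side dir 77.9 deg z 0.0685
px 375 217 n 434 c 660.7 -141.7 size 45.7 91.3 short-side dir 84.8 deg z 0.0683
[ 4.236e+00 -1.788e+00  8.900e-02  2.000e-03  0.000e+00 -7.220e-01]
```

```bash
python3 -m jog '[[0.5,-0.1,0,0,0,0,1],[1,-0.1,0,0,0,0,1],[1,-0.1,0,0,0,0,1]]' && python3 -m jog '[[0.5,-0.2,0,0,0,0,1],[1,-0.4,0,0,0,0,1],[1,-0.4,0,0,0,0,1]]' && python3 -m jog '[[0.5,-0.3,0,0,0,0,1],[1,-0.5,0,0,0,0,1],[1,-0.5,0,0,0,0,1]]' && python3 -m jog '[[0.4,-0.3,0,0,0,-0.08,1],[0.8,-0.6,0,0,0,-0.16,1],[1,-0.7,0.05,0,0,-0.25,1],[1,-0.7,0.05,0,0,-0.34,1],[1,-0.7,0.05,0,0,-0.43,1],[1,-0.7,0.05,0,0,-0.52,1],[1,-0.7,0.05,0,0,-0.61,1],[1,-0.7,0.05,0,0,-0.7,1],[1,-0.7,0.05,0,0,-0.722,1],[1,-0.7,0.05,0,0,-0.722,1],[1,-0.7,0.05,0,0,-0.722,1]]'; python3 - <<'E'
from h import *
print(rows([*tray(.022,.005),0.0515],TY+np.pi/2))
E
```

```text
time: 22.15
eef_pos: [0.4833, 0.3372, 0.3029]
orientation: [3.136, -0.006, -1.613]
force: [0.2, 0.1, -1.2]
gripper_width: 0.511
grasp_force: 40.0
time: 22.52
eef_pos: [0.5281, 0.2168, 0.3036]
orientation: [3.138, -0.003, -1.614]
force: [-0.5, 0.7, -0.3]
gripper_width: 0.518
grasp_force: 40.0
time: 22.9
eef_pos: [0.5837, 0.0953, 0.3038]
orientation: [3.139, -0.001, -1.613]
force: [-0.7, 1.0, -1.6]
gripper_width: 0.512
grasp_force: 40.0
time: 24.28
eef_pos: [0.6623, -0.0247, 0.2989]
orientation: [3.141, 0.001, -0.097]
force: [-0.5, 0.2, -2.0]
gripper_width: 0.514
grasp_force: 40.0
[0.046 0.245 0.695 0.    0.001 0.   ]
```

```bash
python3 -m jog '[[0.046,0.245,0.1,0,0,0,1],[0.046,0.245,0.4,0,0,0,1],[0.046,0.245,0.6,0,0,0,1],[0.046,0.245,0.67,0,0,0,1],[0.046,0.245,0.69,0,0,0,1],[0.046,0.245,0.695,0,0,0,1]]' && python3 -m jog '[[0,0,0,0,0,0,-0.3],[0,0,0,0,0,0,-0.35],[0,0,0,0,0,0,-0.35],[0,0,-0.2,0,0,0,-0.35],[0,0,-0.7,0,0,0,-0.35],[0,0,-0.7,0,0,0,-0.35]]' && python3 -m jog '[[-0.5,0,0,0,0,0,-0.5],[-1,0.2,0,0,0,0,-0.5],[-1,0.2,0,0,0,0,-0.5]]' && python3 -m jog '[[-0.4,0.2,0,0,0,0,-0.5],[-0.8,0.4,0,0,0,0,-0.5],[-0.8,0.4,0,0,0,0,-0.5]]'; python3 - <<'E'
from h import *
d=snap('top'); rects(d,0.055,0.08,(300,195,395,250),60,((8,30,60),(28,160,255)))
w=snap('wrist'); save(w,'w6.png')
print(read_state()['joint_positions'])
E
```

```text
time: 25.02
eef_pos: [0.6654, -0.0552, 0.2174]
orientation: [-3.141, -0.002, -0.097]
force: [-0.2, -0.1, -0.3]
gripper_width: 0.517
grasp_force: 40.0
time: 25.78
eef_pos: [0.6665, -0.0554, 0.3069]
orientation: [-3.14, -0.013, -0.096]
force: [0.6, 0.1, -0.6]
gripper_width: 0.678
grasp_force: 0.0
time: 26.15
eef_pos: [0.5382, -0.0687, 0.2993]
orientation: [3.141, 0.006, -0.098]
force: [1.4, 0.3, 1.1]
gripper_width: 0.746
grasp_force: 0.0
time: 26.52
eef_pos: [0.4403, -0.1071, 0.3003]
orientation: [-3.141, 0.002, -0.099]
force: [0.7, -0.4, 0.5]
gripper_width: 0.749
grasp_force: 0.0
px 317 211 n 421 c 685.7 36.8 size 45.4 90.0 short-side dir 78.0 deg z 0.0687
px 347 215 n 422 c 668.8 -57.1 size 45.1 90.2 short-side dir 84.7 deg z 0.0688
px 375 217 n 437 c 661.8 -141.9 size 45.3 92.4 short-side dir 84.5 deg z 0.0690
[ 1.22883673e-01  2.11505001e-01 -5.39106756e-01  6.11927628e-04
 -8.17668289e-01  1.35043831e+00]
```

View pics/w6.png

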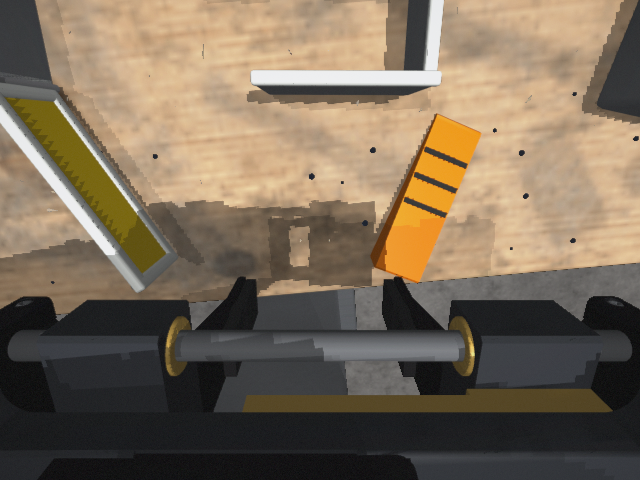

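All three blocks read flat on the deck (tops at 0.069) with gaps between them. In the wrist view the wedge is at (428,198), with its taller end towards the robot. The gate's free end is at (150,280) and its hinge near (20,90).

```bash
python3 - <<'E'
from h import *
d=snap('wrist'); w=cloud(d); rects(d,0.004,0.035,(360,100,490,290),300,((5,120,80),(20,255,255)))
m=cv2.inRange(cv2.cvtColor(d['frame'],cv2.COLOR_RGB2HSV),np.array([5,120,80]),np.array([20,255,255]))>0
m[:,:360]=0; m[290:]=0; p=w[m&(w[...,2]>0.005)&(w[...,2]<.035)]; A=np.c_[p[:,:2],np.ones(len(p))]; c=np.linalg.lstsq(A,p[:,2],rcond=None)[0]; print('wedge slope grad',c[:2],'uphill dir deg',np.degrees(np.arctan2(c[1],c[0])))
g=(w[...,2]>.064)&(w[...,2]<.080); g[:,200:]=0; g[295:]=0; q=w[g][:,:2].astype(np.float32)
vx,vy,x0,y0=cv2.fitLine(q,cv2.DIST_HUBER,0,.001,.001).ravel(); print('gate line ang',np.degrees(np.arctan2(vy,vx)),x0,y0,'ends',q[q[:,0].argmin()],q[q[:,0].argmax()],np.median(w[g][:,2]))
H=tray(-.085,.125); print('hinge',H)
for a in np.radians([62,50,40,30,20,10,3,0]):
    e=TY-np.pi/2-a; dr=np.array([np.cos(e),np.sin(e)]); n=np.array([np.cos(e-np.pi/2),np.sin(e-np.pi/2)])
    print(np.degrees(a).round(),(H+.12*dr+.0135*n).round(4))
print(rows([.438,.065,.15],TY+np.pi/2))
E
```

```text
px 424 203 n 7633 c 462.6 -192.1 size 39.0 124.2 short-side dir 63.1 deg z 0.0164
wedge slope grad [-0.19412013  0.01200191] uphill dir deg 176.46206390338904
gate line ang 23.807655 0.5023236 0.04207681 ends [0.4325623  0.01703145] [0.56660986 0.06808269] 0.07184311125077789
hinge [0.57010353 0.07539797]
62.0 [0.454  0.0422]
50.0 [0.4635 0.0187]
40.0 [0.4749 0.0011]
30.0 [ 0.4893 -0.0143]
20.0 [ 0.5061 -0.027 ]
10.0 [ 0.5248 -0.0366]
3.0 [ 0.5388 -0.0412]
0.0 [ 0.545  -0.0427]
[-1.900e-01 -1.413e+00 -1.090e-01 -0.000e+00 -1.000e-03  1.000e-03]
```

```bash
python3 -m jog '[[-0.1,-0.4,0,0,0,0,1],[-0.1,-0.8,0,0,0,0,1],[-0.1,-0.8,0,0,0,0,1],[-0.1,-0.8,0,0,0,0,1]]' 40 && python3 -m jog '[[-0.08,-0.4,0,0,0,0,1],[-0.08,-0.61,0,0,0,0,1],[-0.08,-0.61,0.3,0,0,0,1],[-0.08,-0.61,0.6,0,0,0,1],[-0.08,-0.61,0.7,0,0,0,1],[-0.08,-0.61,0.7,0,0,0,1]]'; python3 - <<'E'
from h import *
for a,o in zip(np.radians([57,45,34,23,12,4,0]),(.02,.02,.018,.017,.016,.014,.0135)):
    e=TY-np.pi/2-a; dr=np.array([np.cos(e),np.sin(e)]); n=np.array([np.cos(e-np.pi/2),np.sin(e-np.pi/2)])
    print(np.degrees(a).round(),rows([*(H:=tray(-.085,.125))+.12*dr+o*n,.053],TY+np.pi/2)[:3])
E
```

```text
time: 27.18
eef_pos: [0.4412, -0.0089, 0.3002]
orientation: [3.142, 0.0, -0.096]
force: [-0.5, 0.5, 0.2]
gripper_width: 0.38
grasp_force: 0.0
time: 27.92
eef_pos: [0.4383, 0.0639, 0.216]
orientation: [3.141, 0.001, -0.098]
force: [0.1, 0.6, 0.4]
gripper_width: 0.007
grasp_force: 0.0
57.0 [ 0.155  0.202 -0.008]
45.0 [ 0.259  0.386 -0.008]
34.0 [ 0.401  0.542 -0.008]
23.0 [ 0.563  0.662 -0.008]
12.0 [ 0.746  0.747 -0.008]
4.0 [ 0.898  0.786 -0.008]
0.0 [ 0.972  0.797 -0.009]
```

```bash
python3 -m jog '[[0.08,0.1,0,0,0,0,1],[0.155,0.2,0,0,0,0,1],[0.2,0.3,0,0,0,0,1],[0.26,0.385,0,0,0,0,1],[0.33,0.47,0,0,0,0,1],[0.4,0.54,0,0,0,0,1],[0.48,0.61,0,0,0,0,1],[0.56,0.66,0,0,0,0,1],[0.65,0.71,0,0,0,0,1],[0.75,0.745,0,0,0,0,1],[0.82,0.77,0,0,0,0,1],[0.9,0.785,0,0,0,0,1]]' && python3 -m jog '[[0.02,0,0,0,0,0,1],[0.04,0.005,0,0,0,0,1],[0.05,0.01,0,0,0,0,1],[0.06,0.01,0,0,0,0,1],[0.065,0.01,0,0,0,0,1]]'
```

```text
time: 29.42
eef_pos: [0.5367, -0.0401, 0.2163]
orientation: [3.142, 0.0, -0.097]
force: [-0.2, 0.6, 0.1]
gripper_width: 0.009
grasp_force: 0.2
time: 30.05
eef_pos: [0.5438, -0.0419, 0.2164]
orientation: [3.142, 0.0, -0.097]
force: [-0.7, -0.6, 0.2]
gripper_width: 0.003
grasp_force: 0.2
```

```bash
python3 - <<'E'
from h import *
t=snap('top'); w=cloud(t); z=w[...,2]; g=(z>.064)&(z<.082); g[:, :300]=0; g[:,395:]=0; g[:238]=0; g[275:]=0
n,L,st,ce=cv2.connectedComponentsWithStats(g.astype(np.uint8)); print([(s.tolist()) for s in st[1:] if s[4]>10])
q=w[g]; r=(q[:,:2]-TO)@np.array([[np.cos(TY),-np.sin(TY)],[np.sin(TY),np.cos(TY)]]); 
for a in np.arange(-.13,.13,.02):
    k=(r[:,1]>a)&(r[:,1]<a+.02)&(r[:,0]<-.06); print(a.round(2),k.sum(),r[k,0].mean().round(4) if k.any() else '')
save(t,'t7.png')
E
```

```text
[[379, 252, 13, 4, 36]]
-0.13 20 -0.084
-0.11 9 -0.0843
-0.09 0 
-0.07 4 -0.0827
-0.05 0 
-0.03 0 
-0.01 0 
0.01 0 
0.03 0 
0.05 0 
0.07 0 
0.09 0 
0.11 0
```

```bash
python3 -m jog '[[0.01,0,0,0,0,0,1],[0.02,0,0,0,0,0,1],[0.02,0,0,0,0,0,1]]'; python3 -m jog '[[0.01,0,0,0,0,0,1],[0.02,0,0,0,0,0,1],[0.02,0,0,0,0,0,1]]';  python3 - <<'E'
from h import *
w=snap('wrist'); save(w,'w7.png')
E
```

```text
time: 30.48
eef_pos: [0.5455, -0.0422, 0.2161]
orientation: [3.141, 0.003, -0.097]
force: [-4.6, 1.6, 2.9]
gripper_width: 0.004
grasp_force: 2.1
time: 30.85
eef_pos: [0.5468, -0.0424, 0.2158]
orientation: [3.141, 0.006, -0.098]
force: [-7.4, 2.5, 3.5]
gripper_width: 0.003
grasp_force: 4.1
```

View pics/w7.png

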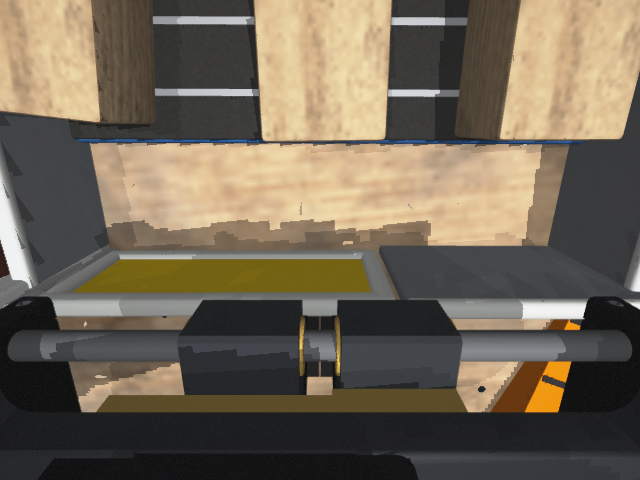

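The gate is flush with the panel: its yellow edge runs from (110,260) to (370,290) and the panel continues it. Now for the wedge.

```bash
python3 -m jog '[[-0.3,0,0,0,0,0,1],[-0.5,0,-0.3,0,0,0,1],[-0.5,0,-0.6,0,0,0,-1],[-0.5,0,-0.6,0,0,0,-1]]' 40; python3 - <<'E'
from h import *
print(rows([.4314,-.1761,.10],np.radians(63.1)))
E
```

```text
time: 31.4
eef_pos: [0.4905, -0.0361, 0.2919]
orientation: [-3.139, -0.01, -0.096]
force: [0.4, 0.2, -0.5]
gripper_width: 0.15
grasp_force: 0.0
[-0.381  1.209  0.225 -0.002 -0.005  0.178]
```

```bash
python3 -m jog '[[-0.2,0.4,0,0,0,0,-1],[-0.3,0.8,0,0,0,0.06,-1],[-0.36,1,0,0,0,0.14,-1],[-0.36,1,0.05,0,0,0.178,-1],[-0.36,1,0.05,0,0,0.178,-1],[-0.36,1,0.05,0,0,0.178,-1]]' ; python3 - <<'E'
from h import *
d=snap('wrist'); rects(d,0.004,0.035,None,300,((5,120,80),(20,255,255)))
t=snap('top');rects(t,0.006,0.035,(370,255,415,310),100,((5,120,80),(20,255,255)))
print(rows([.4314,-.1761,.021],np.radians(63.1)))
E
```

```text
time: 32.15
eef_pos: [0.4347, -0.1516, 0.2822]
orientation: [-3.142, -0.0, -0.468]
force: [0.1, -0.0, 0.8]
gripper_width: 0.832
grasp_force: 0.0
px 353 113 n 1995 c 506.7 -214.7 size 24.5 37.9 short-side dir -26.8 deg z 0.0073
px 353 148 n 1287 c 485.3 -203.8 size 15.7 37.7 short-side dir -26.8 deg z 0.0119
px 353 177 n 1255 c 467.4 -195.0 size 16.7 37.9 short-side dir -27.1 deg z 0.0158
px 352 233 n 4029 c 432.4 -176.9 size 38.2 55.7 short-side dir 63.1 deg z 0.0231
[ 0.068  0.195  0.812 -0.    -0.     0.001]
```

```bash
python3 -m jog '[[0.068,0.195,0.3,0,0,0,-1],[0.068,0.195,0.6,0,0,0,-1],[0.068,0.195,0.77,0,0,0,-1],[0.068,0.195,0.81,0,0,0,-1],[0.068,0.195,0.81,0,0,0,1],[0.068,0.195,0.81,0,0,0,1],[0.068,0.195,0.81,0,0,0,1],[0.068,0.195,0.81,0,0,0,1],[0.068,0.195,0.81,0,0,0,1],[0.068,0.195,0.81,0,0,0,1]]' 40; python3 - <<'E'
from h import *
# wedge grasp point is ~31 mm behind wedge origin; want tip 30mm past gate front (tray x -0.089) -> origin x -0.089+0.030-0.0625
for x in (-.16,): print(rows([*tray(x-.031,.03),.055],TY+np.pi/2))
T=tool(); print(T[:3,3]-[0,0,.164])
E
```

```text
time: 33.5
eef_pos: [0.431, -0.1763, 0.1853]
orientation: [-3.142, -0.0, -0.47]
force: [-0.4, 0.5, 1.5]
gripper_width: 0.437
grasp_force: 40.0
[-0.451 -1.337 -0.281  0.    -0.    -0.178]
[ 0.4309811  -0.17634432  0.02126458]
```

```bash
python3 -m jog '[[0,0,-0.2,0,0,0,1],[0,0,-0.4,0,0,0,1],[-0.2,-0.3,-0.4,0,0,-0.05,1],[-0.35,-0.6,-0.4,0,0,-0.12,1],[-0.45,-0.9,-0.4,0,0,-0.178,1],[-0.45,-0.95,-0.4,0,0,-0.178,1],[-0.45,-0.95,-0.4,0,0,-0.178,1],[-0.45,-0.95,-0.4,0,0,-0.178,1]]'; python3 - <<'E'
from h import *
print(rows([*tray(-.2015,.03),.0215],TY+np.pi/2))
E
```

```text
time: 34.5
eef_pos: [0.4341, -0.0509, 0.2329]
orientation: [3.141, 0.001, -0.099]
force: [0.1, 0.7, -0.7]
gripper_width: 0.435
grasp_force: 40.0
[ 0.054 -0.367  0.395  0.     0.    -0.   ]
```

```bash
python3 -m jog '[[0.054,-0.2,0,0,0,0,1],[0.054,-0.367,0,0,0,0,1],[0.054,-0.367,0.2,0,0,0,1],[0.054,-0.367,0.35,0,0,0,1],[0.054,-0.367,0.39,0,0,0,1],[0.054,-0.367,0.39,0,0,0,1]]'; python3 - <<'E'
from h import *
print(rows([*tray(-.2015,.03),.0215],TY+np.pi/2))
d=snap('wrist'); save(d,'w8.png'); rects(d,0.004,0.035,None,300,((5,120,80),(20,255,255)))
w=cloud(d); m=cv2.inRange(cv2.cvtColor(d['frame'],cv2.COLOR_RGB2HSV),np.array([5,120,80]),np.array([20,255,255]))>0
q=w[m&(w[...,2]<.03)][:,:2]-TO; r=q@np.array([[np.cos(TY),-np.sin(TY)],[np.sin(TY),np.cos(TY)]]); print('tray frame wedge x max',np.percentile(r[:,0],99.5),'y',np.percentile(r[:,1],[1,99]))
E
```

```text
time: 35.25
eef_pos: [0.4453, -0.0075, 0.1864]
orientation: [3.141, 0.0, -0.098]
force: [-0.1, 0.2, -0.8]
gripper_width: 0.43
grasp_force: 40.0
[-0.003  0.002  0.008  0.     0.    -0.   ]
px 319 122 n 5208 c 529.9 -15.6 size 25.0 38.2 short-side dir -5.7 deg z 0.0084
px 319 246 n 12753 c 476.2 -9.2 size 40.1 76.6 short-side dir 84.3 deg z 0.0188
px 319 364 n 557 c 421.6 -4.9 size 5.7 37.6 short-side dir -5.8 deg z 0.0291
tray frame wedge x max -0.10361332331222911 y [0.01186211 0.04940156]
```

View pics/w8.png

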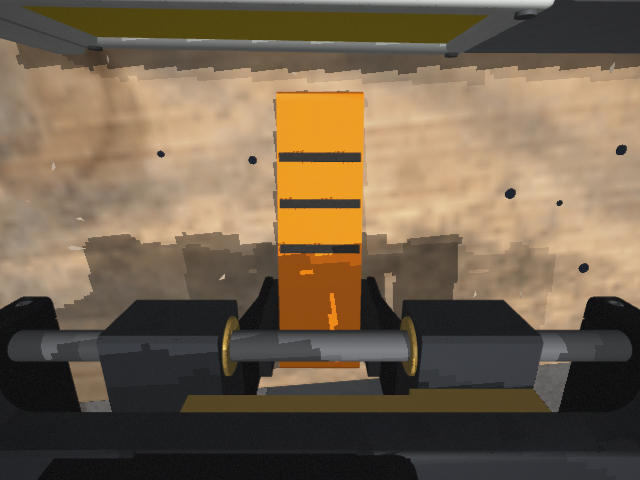

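The wedge lies square to the gate: its tip at (320,93) is about 14 mm short of the front face. I'll slide it in part way, release it, then tap from behind.

```bash
python3 -m jog '[[0,0,0.006,0,0,0,1],[0.12,0,0.006,0,0,0,1],[0.24,0,0.006,0,0,0,1],[0.36,0,0.006,0,0,0,1],[0.38,0,0.006,0,0,0,1],[0.38,0,0.006,0,0,0,-0.4],[0.38,0,0.006,0,0,0,-0.4],[0.38,0,0.006,0,0,0,-0.4]]' && python3 -m jog '[[0,0,-0.2,0,0,0,-0.4],[0,0,-0.5,0,0,0,-0.4],[-0.3,0,-0.5,0,0,0,1],[-0.6,0,-0.5,0,0,0,1],[-0.6,0,-0.5,0,0,0,1],[-0.6,0,-0.5,0,0,0,1]]'; python3 - <<'E'
from h import *
d=snap('wrist'); w=cloud(d); m=cv2.inRange(cv2.cvtColor(d['frame'],cv2.COLOR_RGB2HSV),np.array([5,120,80]),np.array([20,255,255]))>0
q=w[m&(w[...,2]<.035)&(w[...,2]>.004)][:,:2]-TO; r=q@np.array([[np.cos(TY),-np.sin(TY)],[np.sin(TY),np.cos(TY)]]); print('thick end x',np.percentile(r[:,0],[.5,99.5]),'y',np.percentile(r[:,1],[1,99]))
rects(d,0.003,0.035,None,300,((5,120,80),(20,255,255)))
print(rows([*tray(-.215,.03),.031],TY+np.pi/2))
E
```

```text
time: 36.3
eef_pos: [0.4902, -0.0114, 0.1857]
orientation: [3.142, 0.0, -0.097]
force: [1.0, 0.5, -0.5]
gripper_width: 0.661
grasp_force: 0.0
time: 37.05
eef_pos: [0.4193, -0.0042, 0.2461]
orientation: [-3.141, -0.002, -0.096]
force: [-0.2, 0.8, 0.5]
gripper_width: 0.332
grasp_force: 0.0
thick end x [-0.18077883 -0.08890662] y [0.01258915 0.04993201]
px 320 33 n 1787 c 551.0 -17.0 size 13.6 38.2 short-side dir -5.6 deg z 0.0123
px 320 69 n 2108 c 532.5 -15.3 size 16.3 37.6 short-side dir -6.4 deg z 0.0158
px 318 140 n 6331 c 493.0 -11.2 size 38.0 55.9 short-side dir 84.0 deg z 0.0229
[ 0.099  0.009  0.425 -0.    -0.001  0.001]
```

```bash
python3 -m jog '[[0.099,0.009,0.1,0,0,0,1],[0.099,0.009,0.3,0,0,0,1],[0.099,0.009,0.42,0,0,0,1],[0.099,0.009,0.425,0,0,0,1],[0.2,0.009,0.425,0,0,0,1],[0.3,0.009,0.425,0,0,0,1],[0.34,0.009,0.425,0,0,0,1],[0.37,0.009,0.425,0,0,0,1],[0.39,0.009,0.425,0,0,0,1]]' && python3 -m jog '[[0.01,0,0,0,0,0,1],[0.02,0,0,0,0,0,1],[0.03,0,0,0,0,0,1],[0.03,0,0,0,0,0,1]]' && python3 -m jog '[[0.01,0,0,0,0,0,1],[0.02,0,0,0,0,0,1],[0.03,0,0,0,0,0,1],[0.03,0,0,0,0,0,1]]'; python3 - <<'E'
from h import *
T=tool(); q=T[:2,3]-TO; print('finger tray x',q@[np.cos(TY),np.sin(TY)], 'tip past', q@[np.cos(TY),np.sin(TY)]+.0095+.125+.089)
E
```

```text
time: 38.22
eef_pos: [0.4647, -0.0103, 0.1946]
orientation: [3.141, 0.002, -0.097]
force: [-4.0, 1.4, 3.1]
gripper_width: 0.004
grasp_force: 2.0
time: 38.72
eef_pos: [0.4678, -0.0107, 0.1944]
orientation: [3.14, 0.003, -0.097]
force: [-5.5, 0.6, 3.9]
gripper_width: 0.006
grasp_force: 2.6
time: 39.22
eef_pos: [0.4709, -0.0112, 0.1943]
orientation: [3.14, 0.005, -0.098]
force: [-6.2, -0.4, 5.6]
gripper_width: -0.001
grasp_force: 3.3
finger tray x -0.1753132435167936 tip past 0.04818675648320642
```

```bash
python3 -m jog '[[0.015,0,0,0,0,0,1],[0.03,0,0,0,0,0,1],[0.045,0,0,0,0,0,1],[0.055,0,0,0,0,0,1],[0.055,0,0,0,0,0,1]]' && python3 - <<'E'
from h import *
T=tool(); q=T[:2,3]-TO; print('tip past', q@[np.cos(TY),np.sin(TY)]+.0095+.125+.089)
E
python3 -m jog '[[-0.1,0,0,0,0,0,1],[-0.3,0,0,0,0,0,1],[-0.3,0,-0.6,0,0,0,1],[-0.3,0,-0.9,0,0,0,1],[-0.3,0,-0.9,0,0,0,1]]'; python3 - <<'E'
from h import *
d=snap('wrist'); save(d,'w9.png'); w=cloud(d); m=cv2.inRange(cv2.cvtColor(d['frame'],cv2.COLOR_RGB2HSV),np.array([5,120,80]),np.array([20,255,255]))>0
Rm=np.array([[np.cos(TY),-np.sin(TY)],[np.sin(TY),np.cos(TY)]])
r=(w[...,:2]-TO)@Rm; k=m&(w[...,2]<.035)&(w[...,2]>.004); print('thick end x',np.percentile(r[k][:,0],[.5,99.5]),'tip past',np.percentile(r[k][:,0],.5)+.125+.089)
for y0 in np.arange(-.13,.13,.02):
    k=(r[...,1]>y0)&(r[...,1]<y0+.02)&(abs(r[...,0]+.085)<.012)&(w[...,2]>.06); print(y0.round(2),k.sum(), (np.median(r[k][:,0]).round(4),np.median(w[k][:,2]).round(4)) if k.any() else '')
E
```

```text
time: 39.85
eef_pos: [0.4766, -0.012, 0.1942]
orientation: [3.139, 0.007, -0.098]
force: [-8.7, 1.0, 7.4]
gripper_width: 0.005
grasp_force: 4.4
tip past 0.053998153366417
time: 40.48
eef_pos: [0.4446, -0.0073, 0.3066]
orientation: [-3.137, -0.012, -0.096]
force: [0.1, -0.2, -0.5]
gripper_width: 0.004
grasp_force: 0.0
thick end x [-0.15923672 -0.0366583 ] tip past 0.05476327671527548
-0.13 624 (np.float64(-0.085), np.float64(0.0735))
-0.11 569 (np.float64(-0.0854), np.float64(0.0735))
-0.09 588 (np.float64(-0.0851), np.float64(0.0736))
-0.07 606 (np.float64(-0.085), np.float64(0.0736))
-0.05 603 (np.float64(-0.085), np.float64(0.0734))
-0.03 540 (np.float64(-0.0848), np.float64(0.0741))
-0.01 607 (np.float64(-0.0847), np.float64(0.0743))
0.01 593 (np.float64(-0.0848), np.float64(0.0743))
0.03 608 (np.float64(-0.0848), np.float64(0.0743))
0.05 596 (np.float64(-0.0848), np.float64(0.0743))
0.07 581 (np.float64(-0.0848), np.float64(0.0742))
0.09 565 (np.float64(-0.0845), np.float64(0.0743))
0.11 722 (np.float64(-0.0846), np.float64(0.0751))
```

View pics/w9.png

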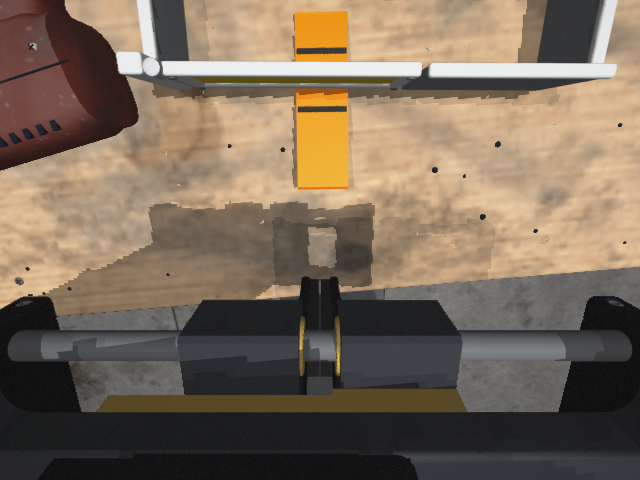

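The wedge passes under the shut gate: its thick end is at (322,187) and its tip is visible behind at (320,12). I'll check the lift more carefully.

```bash
python3 - <<'E'
from h import *
Rm=np.array([[np.cos(TY),-np.sin(TY)],[np.sin(TY),np.cos(TY)]])
for n in('wrist','wrist','top','scene'):
    d=snap(n); w=cloud(d); r=(w[...,:2]-TO)@Rm
    for nm,a,b in(('panel',-.12,-.035),('gate',-.015,.11)):
        k=(r[...,1]>a)&(r[...,1]<b)&(abs(r[...,0]+.085)<.005)&(w[...,2]>.066)&(w[...,2]<.085); print(n,nm,k.sum(),np.percentile(w[k][:,2],[10,50,80,90,97]).round(4))
# gate top-edge pixel rows vs panel: front upper edge by rays is flat line if not raised
E
```

```text
wrist panel 2466 [0.0724 0.0736 0.0742 0.0745 0.075 ]
wrist gate 3879 [0.0725 0.0743 0.075  0.0754 0.0759]
wrist panel 2617 [0.0721 0.0735 0.0742 0.0746 0.075 ]
wrist gate 3939 [0.0726 0.0743 0.075  0.0753 0.0758]
top panel 73 [0.0709 0.0747 0.0779 0.0797 0.0809]
top gate 104 [0.0702 0.0756 0.0785 0.0802 0.082 ]
scene panel 97 [0.0674 0.0728 0.0744 0.075  0.076 ]
scene gate 93 [0.0685 0.0734 0.0753 0.0761 0.0768]
```

The push force scaled with the gate's spring load (4.0, 6.2 then 8.7 N at 42, 48 and 54 mm) and the tip is 52 to 55 mm past the face. That means about 2 mm of lift, and it stays in. Next is the supply box.

```bash
python3 -m jog '[[0,0.5,-0.1,0,0,0,1],[0,1,-0.1,0,0,0,1],[0,1,-0.1,0,0,0,1]]' && python3 -m jog '[[0,0.5,0,0,0,0,1],[0,1,0,0,0,0,1],[0,1,0,0,0,0,1]]' && python3 -m jog '[[0,0.5,0,0,0,0.05,-0.6],[0.2,1,0,0,0,0.1,-0.6],[0.2,1,0,0,0,0.1,-0.6],[0.2,1,0,0,0,0.1,-0.6]]'; python3 - <<'E'
from h import *
d=snap('wrist'); save(d,'w10.png'); w=cloud(d); z=w[...,2]; g=(z>.040)&(z<.051); g[295:]=0
rects(d,.040,.051,(0,0,640,295),1500)
hs=cv2.cvtColor(d['frame'],cv2.COLOR_RGB2HSV)
for n,lo,hi,h in(('red',(0,150,80),(5,255,255),.085),('green',(45,100,60),(85,255,255),.065),('blue',(100,120,60),(125,255,255),.09)):
    for c in blobs(d,lo,hi,100):
        M=cv2.moments(c); u,v=M['m10']/M['m00'],M['m01']/M['m00']; k=np.zeros((480,640),np.uint8); cv2.drawContours(k,[c],-1,1,-1); p=w[k>0]
        print(n,int(u),int(v),len(p),'depth z pct',np.nanpercentile(p[:,2],[10,50,90,98]).round(4),'mean',np.nanmean(p,0).round(4),'ray',ray(d,u,v,h).round(4))
E
```

```text
time: 41.1
eef_pos: [0.4308, -0.1303, 0.3132]
orientation: [3.141, 0.003, -0.103]
force: [0.1, 0.8, -0.2]
gripper_width: 0.008
grasp_force: 0.0
time: 41.48
eef_pos: [0.4197, -0.2492, 0.3131]
orientation: [-3.142, 0.002, -0.102]
force: [-0.5, -0.3, 0.1]
gripper_width: 0.007
grasp_force: 0.0
time: 41.98
eef_pos: [0.4326, -0.3675, 0.3133]
orientation: [-3.141, 0.003, -0.305]
force: [-1.0, 0.5, 0.3]
gripper_width: 0.373
grasp_force: 0.0
px 368 77 n 33925 c 534.0 -423.9 size 88.5 189.5 short-side dir -17.5 deg z 0.0465
red 269 66 1083 depth z pct [0.0598 0.0608 0.0618 0.0629] mean [ 0.5539 -0.3733  0.0608] ray [ 0.5496 -0.3752  0.085 ]
red 265 32 3424 depth z pct [0.0613 0.0853 0.0865 0.0871] mean [ 0.5665 -0.3784  0.0822] ray [ 0.5656 -0.3788  0.085 ]
green 472 10 952 depth z pct [0.0641 0.0656 0.0667 0.0671] mean [ 0.5458 -0.4944  0.0653] ray [ 0.5459 -0.4946  0.065 ]
```

View pics/w10.png

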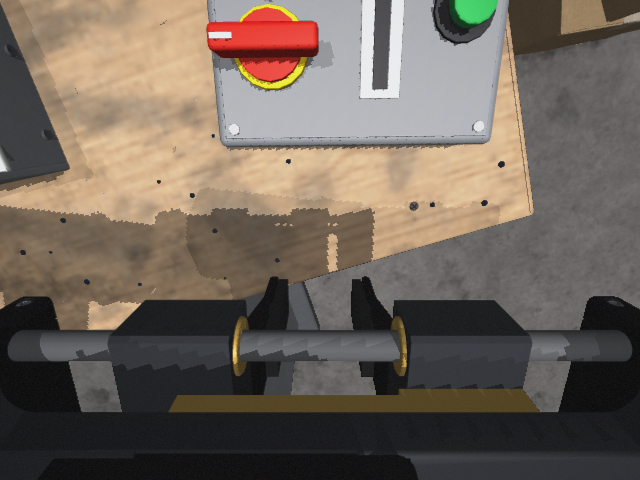

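Only the front of the box is in view: handle at (265,38), lever slot at (380,50), button at (472,10). I'll move forward for the whole of it.

```bash
python3 -m jog '[[0.3,0.2,0,0,0,0,-0.6],[0.6,0.35,0,0,0,0,-0.6],[0.6,0.35,0,0,0,0,-0.6]]'; cat > m.py <<'E'
from h import *
d=snap('wrist'); save(d,'w11.png'); w=cloud(d); z=w[...,2]
rects(d,.040,.051,(0,0,640,300),1500)
for n,lo,hi,h in(('red',(0,150,80),(5,255,255),.085),('green',(45,100,60),(85,255,255),.065),('blue',(100,120,60),(125,255,255),.09)):
    for c in blobs(d,lo,hi,100):
        k=np.zeros((480,640),np.uint8); cv2.drawContours(k,[c],-1,1,-1); k=(k>0)&(z>h-.012)
        if k.sum()<50: continue
        v,u=np.argwhere(k).mean(0); p=w[k]; (cx,cy),s,an=cv2.minAreaRect((p[:,:2]*1000).astype(np.float32))
        print(n,int(u),int(v),k.sum(),'z pct',np.nanpercentile(p[:,2],[10,50,90,98]).round(4),'rect',round(cx,1),round(cy,1),np.round(s,1),round(an,1),'ray',ray(d,u,v,h).round(4))
E
python3 m.py
```

```text
time: 42.4
eef_pos: [0.49, -0.4297, 0.3139]
orientation: [3.142, 0.0, -0.305]
force: [-0.7, 0.9, -0.7]
gripper_width: 0.749
grasp_force: 0.0
px 298 149 n 41990 c 554.1 -431.3 size 130.3 189.2 short-side dir -16.9 deg z 0.0464
red 202 172 2332 z pct [0.0828 0.0853 0.0864 0.0869] rect 565.2 -377.2 [59.5 14.4] 73.1 ray [ 0.5654 -0.3797  0.085 ]
green 392 134 1329 z pct [0.0646 0.0657 0.0666 0.067 ] rect 550.7 -497.1 [24.9 25.4] 79.8 ray [ 0.5511 -0.497   0.065 ]
blue 312 86 1370 z pct [0.0838 0.0951 0.0967 0.0974] rect 590.2 -456.9 [23.1 15.6] 73.3 ray [ 0.5905 -0.4571  0.09  ]
```

View pics/w11.png

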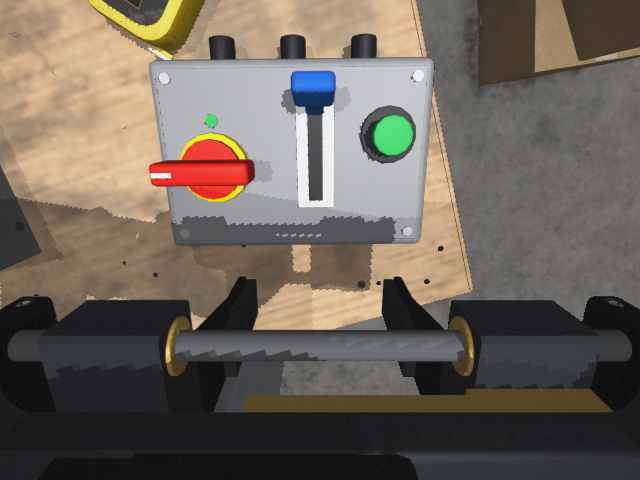

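The full box is in view: handle (202,172), lever paddle (312,86), button (392,134). The measured points agree with the stated layout to 1–2 mm.

```bash
python3 - <<'E'
from h import *
print(read_state()['joint_positions'])
for y in (-16,-18): print(rows([.5653,-.3772,.15],np.radians(y)))
E
```

```text
[-4.72086987e-01  4.98321964e-01 -4.64234740e-02 -5.20607795e-04
 -1.02761655e+00  1.73835047e+00]
[ 0.478 -0.603 -0.001  0.     0.001  0.738]
[ 0.478 -0.603 -0.001 -0.001  0.    -0.746]
```

```bash
python3 -m jog '[[0.2,-0.3,-0.1,0,0,0.08,-0.6],[0.4,-0.5,-0.1,0,0,0.16,-0.6],[0.478,-0.603,-0.1,0,0,0.25,-0.6],[0.478,-0.603,-0.1,0,0,0.34,-0.6],[0.478,-0.603,-0.1,0,0,0.43,-0.6],[0.478,-0.603,-0.1,0,0,0.52,-0.6],[0.478,-0.603,-0.1,0,0,0.61,-0.6],[0.478,-0.603,-0.1,0,0,0.7,-0.6],[0.478,-0.603,0,0,0,0.746,-0.6],[0.478,-0.603,0,0,0,0.746,-0.6],[0.478,-0.603,0,0,0,0.746,-0.6]]'; python3 - <<'E'
from h import *
print(rows([.5653,-.3772,.083],np.radians(-17)),read_state()['joint_positions'][5])
E
```

```text
time: 43.82
eef_pos: [0.5646, -0.3778, 0.3153]
orientation: [-3.141, -0.0, -1.866]
force: [0.4, 0.1, 1.0]
gripper_width: 0.801
grasp_force: 0.0
[-0.006 -0.004  0.569 -0.    -0.     0.001] 0.05668805747933073
```

```bash
python3 -m jog '[[-0.006,-0.004,0.3,0,0,0,-0.5],[-0.006,-0.004,0.5,0,0,0,-0.5],[-0.006,-0.004,0.56,0,0,0,-0.5],[-0.006,-0.004,0.565,0,0,0,-0.5],[-0.006,-0.004,0.565,0,0,0,1],[-0.006,-0.004,0.565,0,0,0,1],[-0.006,-0.004,0.565,0,0,0,1],[-0.006,-0.004,0.565,0,0,0,1],[-0.006,-0.004,0.565,0,0,0,1],[-0.006,-0.004,0.565,0,0,0,1],[-0.006,-0.004,0.565,0,0,0,1]]' 50
```

```text
time: 45.2
eef_pos: [0.5654, -0.3781, 0.2468]
orientation: [3.141, -0.0, -1.869]
force: [-0.1, 0.7, 0.8]
gripper_width: 0.161
grasp_force: 50.0
```

```bash
python3 -m jog '[[0,0,0,0,0,0.08,1],[0,0,0,0,0,0.16,1],[0,0,0,0,0,0.24,1],[0,0,0,0,0,0.32,1],[0,0,0,0,0,0.4,1],[0,0,0,0,0,0.48,1],[0,0,0,0,0,0.56,1],[0,0,0,0,0,0.64,1],[0,0,0,0,0,0.72,1],[0,0,0,0,0,0.74,1],[0,0,0,0,0,0.74,1]]' && python3 -m jog '[[0,0,0,0,0,0,-0.4],[0,0,0,0,0,0,-0.4],[0,0,0,0,0,0,-0.4],[0,0,-0.3,0,0,0,-0.4],[0,0,-0.6,0,0,0,-0.4],[0,0,-0.6,0,0,0,-0.4]]'; python3 - <<'E'
from h import *
t=snap('top'); d=snap('scene')
for n,x in(('top',t),('scene',d)):
    for c in blobs(x,(0,150,80),(6,255,255),20):
        w=cloud(x); k=np.zeros((480,640),np.uint8); cv2.drawContours(k,[c],-1,1,-1); k=(k>0)&(w[...,2]>.07)&(w[...,2]<.1)&(abs(w[...,0]-.565)<.06)&(abs(w[...,1]+.377)<.06)
        if k.sum()>8: print(n,k.sum(),cv2.minAreaRect((w[k][:,:2]*1000).astype(np.float32)))
print(read_state()['joint_positions'])
E
```

```text
time: 46.58
eef_pos: [0.5651, -0.3772, 0.2468]
orientation: [3.14, -0.003, 2.865]
force: [-0.9, 5.7, 3.8]
gripper_width: 0.155
grasp_force: 50.0
time: 47.32
eef_pos: [0.5662, -0.3787, 0.3229]
orientation: [-3.14, 0.008, 2.865]
force: [-0.0, 0.0, -0.3]
gripper_width: 0.68
grasp_force: 0.0
scene 142 ((560.6738891601562, -377.5779113769531), (12.324286460876465, 55.58391571044922), 72.84773254394531)
[-3.52484877e-01  5.40382358e-01  4.13329209e-02 -5.29493983e-04
 -1.07135028e+00 -1.49556792e+00]
```

The scene view shows the handle's 55 mm length along −17°, the box's x, so the isolator is on. Next, the button.

```bash
python3 - <<'E'
from h import *
print(rows([.5505,-.4977,.105],np.radians(73)))
E
```

```text
[-0.155 -0.992  0.415  0.     0.     0.009]
```

```bash
python3 -m jog '[[-0.08,-0.5,0,0,0,0,1],[-0.155,-0.99,0,0,0,0,1],[-0.155,-0.99,0.2,0,0,0,1],[-0.155,-0.99,0.4,0,0,0,1],[-0.155,-0.99,0.415,0,0,0,1],[-0.155,-0.99,0.415,0,0,0,1],[-0.155,-0.99,0.415,0,0,0,1]]' 20 && python3 -m jog '[[0,0,0.1,0,0,0,1],[0,0,0.17,0,0,0,1],[0,0,0.2,0,0,0,1],[0,0,0.215,0,0,0,1],[0,0,0.225,0,0,0,1],[0,0,0.23,0,0,0,1],[0,0,0.23,0,0,0,1]]'; python3 - <<'E'
from h import *
def blue(n):
    d=snap(n); w=cloud(d)
    m=cv2.inRange(cv2.cvtColor(d['frame'],cv2.COLOR_RGB2HSV),np.array([100,120,60]),np.array([125,255,255]))>0
    b=np.array([.5541,-.4313]); a=np.radians(-17); r=(w[...,:2]-b)@np.array([[np.cos(a),-np.sin(a)],[np.sin(a),np.cos(a)]])
    k=m&(abs(r[...,0])<.08)&(abs(r[...,1]+.015)<.04)&(w[...,2]>.05); print(n,k.sum(),np.median(r[k],0) if k.any() else '',np.percentile(w[k][:,2],95) if k.any() else '')
blue('scene');blue('top');blue('wrist')
E
```

```text
time: 48.3
eef_pos: [0.5513, -0.4974, 0.2704]
orientation: [-3.141, 0.002, 2.865]
force: [0.2, 1.0, -0.4]
gripper_width: 0.031
grasp_force: 0.0
time: 49.18
eef_pos: [0.5508, -0.4973, 0.2417]
orientation: [3.141, -0.0, 2.865]
force: [-1.9, 2.4, 4.5]
gripper_width: 0.005
grasp_force: 2.3
scene 65 [-0.01055469 -0.02078756] 0.0838869366721924
top 0  
wrist 2308 [-0.00802189 -0.01629873] 0.08400978713234779
```

The lever has dropped: its paddle reads at box x ≈ −0.01, z 0.084. I'll hold the button a moment more, release, and place the fingers in front of the lever.

```bash
python3 -m jog '[[0,0,0.005,0,0,0,1],[0,0,0.005,0,0,0,1],[0,0,-0.3,0,0,0,1],[0,0,-0.6,0,0,0,1],[0,0,-0.6,0,0,0,1]]'; python3 - <<'E'
from h import *
b=np.array([.5541,-.4313]); a=np.radians(-17); Rm=np.array([[np.cos(a),-np.sin(a)],[np.sin(a),np.cos(a)]])
for x,z in((-.05,.15),(-.05,.082),(.0205,.086)): print(x,rows([*(b+Rm@[x,-.015]),z],np.radians(73)))
E
```

```text
time: 49.95
eef_pos: [0.5516, -0.4984, 0.3172]
orientation: [-3.138, 0.009, 2.865]
force: [-0.1, 0.1, -0.5]
gripper_width: 0.004
grasp_force: 0.0
-0.05 [ 0.552  0.427  0.02  -0.002  0.004  0.009]
-0.05 [ 0.557  0.429  0.587 -0.002  0.004  0.009]
0.0205 [-0.031  0.417  0.559 -0.002  0.004  0.009]
```

```bash
python3 -m jog '[[0.3,0.2,0,0,0,0,1],[0.555,0.43,0,0,0,0.009,1],[0.555,0.43,0.02,0,0,0.009,1],[0.555,0.43,0.3,0,0,0.009,1],[0.555,0.43,0.55,0,0,0.009,1],[0.555,0.43,0.58,0,0,0.009,1],[0.555,0.43,0.58,0,0,0.009,1]]' && python3 -m jog '[[-0.1,0,0,0,0,0,1],[-0.2,0,0,0,0,0,1],[-0.28,0,0,0,0,0,1],[-0.36,0,0,0,0,0,1],[-0.42,0,-0.01,0,0,0,1],[-0.48,0,-0.02,0,0,0,1],[-0.53,0,-0.03,0,0,0,1],[-0.57,0,-0.03,0,0,0,1],[-0.58,0,-0.03,0,0,0,1],[-0.58,0,-0.03,0,0,0,1]]'; python3 - <<'E'
from h import *
b=np.array([.5541,-.4313]); a=np.radians(-17); Rm=np.array([[np.cos(a),-np.sin(a)],[np.sin(a),np.cos(a)]])
print('box xy of tool',(tool()[:2,3]-b)@Rm)
for n in('scene','wrist'):
    d=snap(n); w=cloud(d)
    m=cv2.inRange(cv2.cvtColor(d['frame'],cv2.COLOR_RGB2HSV),np.array([100,120,60]),np.array([125,255,255]))>0
    r=(w[...,:2]-b)@Rm; k=m&(abs(r[...,0])<.08)&(abs(r[...,1]+.015)<.04)&(w[...,2]>.05); print(n,k.sum(),np.median(r[k],0) if k.any() else '',np.percentile(w[k][:,2],95) if k.any() else '')
E
```

```text
time: 50.82
eef_pos: [0.5015, -0.4303, 0.2438]
orientation: [-3.141, 0.001, 2.846]
force: [0.5, 0.1, 0.7]
gripper_width: 0.007
grasp_force: 0.0
time: 52.08
eef_pos: [0.5674, -0.4499, 0.2473]
orientation: [3.142, -0.0, 2.846]
force: [-0.4, 1.0, 0.4]
gripper_width: 0.003
grasp_force: 0.0
box xy of tool [ 0.01818056 -0.01386598]
scene 48 [ 0.03548689 -0.02184574] 0.09021152412449941
wrist 295 [ 0.04445694 -0.01360563] 0.09679384239548877
```

The lever is up and resting on its stop, with its tip at box x 0.044. I'll retreat and check everything.

```bash
python3 -m jog '[[0.3,0,0,0,0,0,1],[0.6,0,0,0,0,0,1],[0.8,0,-0.5,0,0,0,1],[0.8,0,-0.9,0,0,0,1],[0.8,0,-0.9,0,0,0,1]]' && python3 -m jog '[[0,0.5,0,0,0,0,1],[0.2,1,0,0,0,0,1],[0.2,1,0,0,0,0,1],[0.2,1,0,0,0,0,1]]'; cat > v.py <<'E'
from h import *
t=snap('top'); rects(t,0.055,0.08,(300,195,395,250),60,((8,30,60),(28,160,255)))
rects(t,0.006,0.035,(320,235,415,310),30,((5,120,80),(20,255,255)))
b=np.array([.5541,-.4313]); a=np.radians(-17); Rm=np.array([[np.cos(a),-np.sin(a)],[np.sin(a),np.cos(a)]])
for n in('scene','top'):
    d=snap(n); w=cloud(d); hs=cv2.cvtColor(d['frame'],cv2.COLOR_RGB2HSV); r=(w[...,:2]-b)@Rm
    for c,lo,hi in(('lever',(100,120,60),(125,255,255)),('handle',(0,150,80),(6,255,255)),('button',(45,100,60),(85,255,255))):
        k=(cv2.inRange(hs,np.array(lo),np.array(hi))>0)&(abs(r[...,0])<.08)&(abs(r[...,1])<.095)&(w[...,2]>(.07 if c=='handle' else .05))
        if k.sum()>8: q=r[k]; print(n,c,k.sum(),'box mean',q.mean(0).round(4),'extent',np.ptp(q,0).round(3),'z95',np.percentile(w[k][:,2],[50,95]).round(4))
Rt=np.array([[np.cos(TY),-np.sin(TY)],[np.sin(TY),np.cos(TY)]]); d=snap('scene'); w=cloud(d); r=(w[...,:2]-TO)@Rt
for nm,a,b in(('panel',-.12,-.035),('gate',-.015,.11)):
    k=(r[...,1]>a)&(r[...,1]<b)&(abs(r[...,0]+.085)<.01)&(w[...,2]>.066)&(w[...,2]<.085); print(nm,k.sum(),np.median(r[k][:,0]).round(4),np.percentile(w[k][:,2],[50,90]).round(4))
k=(cv2.inRange(cv2.cvtColor(d['frame'],cv2.COLOR_RGB2HSV),np.array([5,120,80]),np.array([20,255,255]))>0)&(r[...,0]<-.08)&(r[...,0]>-.2)&(w[...,2]>.004)&(abs(r[...,1])<.1); print('wedge front part x',np.percentile(r[k][:,0],[1,99]).round(4),'y',np.percentile(r[k][:,1],[1,99]).round(4))
save(d,'s12.png')
E
python3 v.py
```

```text
time: 52.8
eef_pos: [0.4759, -0.4224, 0.3615]
orientation: [-3.138, 0.011, 2.846]
force: [-0.1, 0.2, -0.6]
gripper_width: 0.006
grasp_force: 0.0
time: 53.3
eef_pos: [0.4878, -0.2999, 0.3553]
orientation: [-3.141, -0.0, 2.847]
force: [0.3, 0.3, 0.7]
gripper_width: 0.007
grasp_force: 0.0
px 317 211 n 423 c 685.4 36.9 size 45.2 90.5 short-side dir 78.0 deg z 0.0685
px 347 215 n 421 c 669.6 -57.1 size 45.0 92.3 short-side dir 85.1 deg z 0.0688
px 374 213 n 305 c 661.7 -142.2 size 45.4 88.8 short-side dir 84.3 deg z 0.0684
px 336 243 n 57 c 588.8 -22.0 size 25.3 32.2 short-side dir -73.2 deg z 0.0113
px 335 265 n 267 c 521.6 -16.8 size 37.6 69.7 short-side dir 85.4 deg z 0.0231
scene lever 153 box mean [ 0.0371 -0.0163] extent [0.019 0.022] z95 [0.0819 0.0964]
scene handle 171 box mean [-0.0107  0.052 ] extent [0.059 0.014] z95 [0.0822 0.0867]
scene button 102 box mean [ 0.0123 -0.067 ] extent [0.023 0.024] z95 [0.0645 0.067 ]
top lever 25 box mean [ 0.0426 -0.0141] extent [0.01  0.019] z95 [0.0955 0.102 ]
top button 29 box mean [ 0.0167 -0.0663] extent [0.018 0.016] z95 [0.0682 0.0718]
panel 96 -0.0859 [0.0727 0.0748]
gate 128 -0.0856 [0.0739 0.076 ]
wedge front part x [-0.1602 -0.0903] y [0.0091 0.0472]
```

View pics/s12.png

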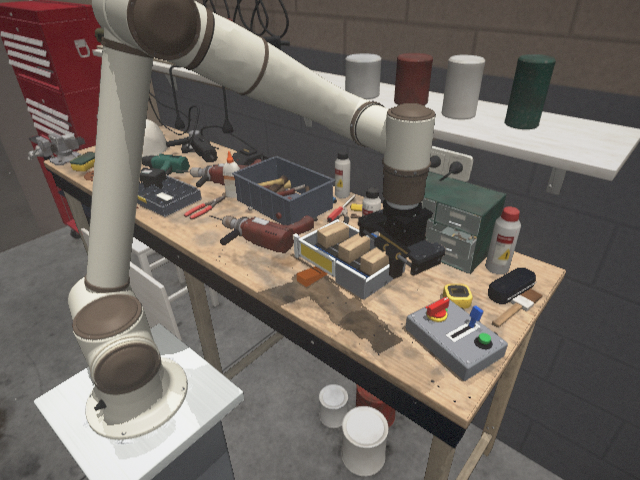

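Everything reads as wanted: handle along the box's x, lever tip back, button top at 0.065 to 0.067, blocks flat, wedge unmoved. I'll take one closer look at the gate height before handing in.

```bash
python3 -m jog '[[-0.1,0.5,0,0,0,0,1],[-0.1,1,0,0,0,0,1],[-0.1,1,0,0,0,0,1]]' && python3 -m jog '[[-0.1,0.5,0,0,0,0,1],[-0.2,1,0,0,0,0,1],[-0.2,1,0,0,0,0,1],[-0.2,1,0,0,0,0,1]]'; python3 - <<'E'
from h import *
Rm=np.array([[np.cos(TY),-np.sin(TY)],[np.sin(TY),np.cos(TY)]])
d=snap('wrist'); save(d,'w13.png'); w=cloud(d); r=(w[...,:2]-TO)@Rm
for a in np.arange(-.13,.13,.013):
    k=(r[...,1]>a)&(r[...,1]<a+.013)&(abs(r[...,0]+.085)<.012)&(w[...,2]>.066)&(w[...,2]<.085)
    if k.sum()>30: print(a.round(3),k.sum(),'x',np.percentile(r[k][:,0],[5,50,95]).round(4),'z',np.percentile(w[k][:,2],[20,50,80,95]).round(4))
E
```

```text
time: 53.88
eef_pos: [0.5354, -0.1867, 0.3552]
orientation: [3.141, 0.0, 2.849]
force: [-0.2, 0.6, 1.1]
gripper_width: 0.002
grasp_force: 0.0
time: 54.38
eef_pos: [0.5921, -0.0821, 0.3549]
orientation: [-3.141, -0.001, 2.845]
force: [-0.3, -0.5, -0.0]
gripper_width: 0.004
grasp_force: 0.0
-0.13 175 x [-0.0886 -0.0851 -0.0814] z [0.0727 0.0735 0.0742 0.0748]
-0.117 173 x [-0.0886 -0.0852 -0.0815] z [0.0728 0.0736 0.0742 0.0748]
-0.104 171 x [-0.0885 -0.0852 -0.0813] z [0.0729 0.0735 0.0742 0.0748]
-0.091 177 x [-0.0885 -0.0851 -0.0813] z [0.0729 0.0736 0.0743 0.0747]
-0.078 176 x [-0.0884 -0.0849 -0.0814] z [0.0729 0.0735 0.0742 0.0748]
-0.065 180 x [-0.0885 -0.0851 -0.0811] z [0.0728 0.0735 0.0741 0.0747]
-0.052 177 x [-0.0884 -0.0849 -0.0811] z [0.0727 0.0735 0.074  0.0746]
-0.039 138 x [-0.0883 -0.0851 -0.0814] z [0.0725 0.0734 0.0742 0.0749]
-0.026 190 x [-0.0888 -0.0852 -0.0809] z [0.0731 0.0742 0.0749 0.0755]
-0.013 198 x [-0.0882 -0.085  -0.0809] z [0.0733 0.0743 0.0751 0.0757]
-0.0 200 x [-0.0882 -0.085  -0.0809] z [0.0733 0.0743 0.075  0.0756]
0.013 203 x [-0.0882 -0.085  -0.081 ] z [0.0734 0.0743 0.075  0.0756]
0.026 201 x [-0.0881 -0.0849 -0.081 ] z [0.0734 0.0743 0.0751 0.0757]
0.039 207 x [-0.0881 -0.085  -0.0808] z [0.0732 0.0742 0.0749 0.0754]
0.052 209 x [-0.0881 -0.0848 -0.0808] z [0.0734 0.0744 0.075  0.0758]
0.065 204 x [-0.0881 -0.0847 -0.0806] z [0.0733 0.0742 0.0749 0.0756]
0.078 205 x [-0.088  -0.0848 -0.0808] z [0.0735 0.0743 0.075  0.0756]
0.091 210 x [-0.088  -0.0847 -0.0807] z [0.0735 0.0744 0.075  0.0757]
0.104 227 x [-0.0881 -0.0849 -0.0807] z [0.0731 0.0743 0.075  0.0755]
0.117 266 x [-0.0887 -0.0848 -0.0804] z [0.0744 0.0779 0.0787 0.0795]
```

View pics/w13.png

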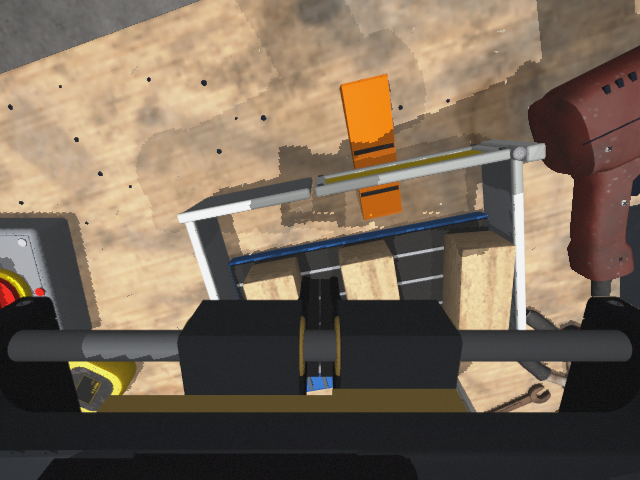

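```bash
python3 - <<'E'
from h import *
Rm=np.array([[np.cos(TY),-np.sin(TY)],[np.sin(TY),np.cos(TY)]])
d=snap('wrist'); w=cloud(d); r=(w[...,:2]-TO)@Rm; z=w[...,2]
m=cv2.inRange(cv2.cvtColor(d['frame'],cv2.COLOR_RGB2HSV),np.array([5,120,80]),np.array([20,255,255]))>0
m=cv2.erode(m.astype(np.uint8),np.ones((5,5)))>0
for nm,a,b in(('front',-.158,-.094),('back',-.078,-.04)):
    k=m&(r[...,0]>a)&(r[...,0]<b)&(r[...,1]>.015)&(r[...,1]<.044)
    c=np.polyfit(r[k][:,0],z[k],1); print(nm,k.sum(),'slope',c[0].round(4),'height at gate front',np.polyval(c,-.089).round(4),'at back face',np.polyval(c,-.081).round(4))
for nm,x0,x1,y0,y1 in(('bench L',-.15,-.095,.06,.10),('bench R',-.15,-.095,-.04,0),('bench behind',-.075,-.03,-.01,.0)):
    k=(r[...,0]>x0)&(r[...,0]<x1)&(r[...,1]>y0)&(r[...,1]<y1); print(nm,k.sum(),np.nanmedian(z[k]).round(4))
E
```

```text
front 2356 slope -0.1906 height at gate front 0.0152 at back face 0.0137
back 519 slope -0.2015 height at gate front 0.0155 at back face 0.0139
bench L 2802 0.0007
bench R 2638 0.0008
bench behind 5940 0.2793
```

The wedge stands about 14.5 mm above the bench at the gate's front edge, against the gate's resting 12 mm, so the gate is up about 2 mm. Handing in.

```bash
python3 -c "
from bench import close_job; print(close_job())"
```

```text
the job is handed in; nothing more can be done
None
```

I handed the job in at about 54 s of robot time, with no verdict shown: three blocks flat on the deck, gate shut and held up about 2 mm by the wedge (a direct depth comparison with the panel read nearer 1 mm), isolator on, lever tripped and back on its stop, and the tape measure and pliers not touched.

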